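Close up a gearbox: seat its cover on the studs and tighten the wing screws crosswise

TASK

Set the loose aluminium cover on the gearbox housing so that both studs come up through its holes and it lies flush on the housing. Then tighten its four wing screws clockwise in crisscross order, each screw followed by the one diagonally opposite, in two passes: first give every screw about an eighth of a turn, then turn every screw on to its stop. Leave the other tools and parts where they are.

Things in the scene. Friction and masses are not known exactly. Their poses are not given: they have to be found in the camera images.
- cover_handle (a point): centre of the black grip bar in the middle of the loose aluminium cover: bar 70 mm long (x), 14 mm wide (y), 18 mm high (z), this point half-way up it, 36 mm above the cover's underside. The cover is a plate 200 (x) x 160 (y) x 6 mm with two through holes of 13.8 mm diameter on its long centre line, 85 mm either side of the middle, and a captive wing screw near each corner; about 0.76 kg in all; it starts flat on the bench
- cover_bottom (a point): centre of the cover's underside; x along its long side, y along its short side, z up. A half turn of the cover about z fits just as well
- housing_top (a point): centre of the top face of the fixed cast-iron gearbox housing, 210 (x) x 170 (y) x 75 mm high, with a 90 x 80 mm window in the top through which a gear shows; x along its long side. Two steel studs of 10 mm diameter stand up 14 mm on the top face (the last 5 mm taper to a 3 mm tip), 85 mm either side of this point along x; a stub shaft comes out of the +x side
- screw_a (a joint):  how far this wing screw has been turned clockwise seen from above, rad; starts slack between 0 and 0.2, hard stop (fully tight) at 1.6; it stays where it is left (friction 0.06 N m), does not rise or sink, and sits at corner (+65 mm, +55 mm) of the cover frame; diagonally opposite screw_c
- screw_a_wing (a point): centre of the wing of this screw, where to grip it: a level steel bar 58 mm long (point x axis), 12 mm thick (y) and 20 mm high (ends rounded), this point half-way up it and 26 mm above the cover's top face; at joint value q the bar lies turned q clockwise from the cover's long (x) axis. Its neighbours are 110 and 130 mm away, its opposite 170 mm
- screw_b (a joint):  how far this wing screw has been turned clockwise seen from above, rad; starts slack between 0 and 0.2, hard stop (fully tight) at 1.6; it stays where it is left (friction 0.06 N m), does not rise or sink, and sits at corner (-65 mm, +55 mm) of the cover frame; diagonally opposite screw_d
- screw_b_wing (a point): centre of the wing of this screw, where to grip it: a level steel bar 58 mm long (point x axis), 12 mm thick (y) and 20 mm high (ends rounded), this point half-way up it and 26 mm above the cover's top face; at joint value q the bar lies turned q clockwise from the cover's long (x) axis. Its neighbours are 110 and 130 mm away, its opposite 170 mm
- screw_c (a joint):  how far this wing screw has been turned clockwise seen from above, rad; starts slack between 0 and 0.2, hard stop (fully tight) at 1.6; it stays where it is left (friction 0.06 N m), does not rise or sink, and sits at corner (-65 mm, -55 mm) of the cover frame; diagonally opposite screw_a
- screw_c_wing (a point): centre of the wing of this screw, where to grip it: a level steel bar 58 mm long (point x axis), 12 mm thick (y) and 20 mm high (ends rounded), this point half-way up it and 26 mm above the cover's top face; at joint value q the bar lies turned q clockwise from the cover's long (x) axis. Its neighbours are 110 and 130 mm away, its opposite 170 mm
- screw_d (a joint):  how far this wing screw has been turned clockwise seen from above, rad; starts slack between 0 and 0.2, hard stop (fully tight) at 1.6; it stays where it is left (friction 0.06 N m), does not rise or sink, and sits at corner (+65 mm, -55 mm) of the cover frame; diagonally opposite screw_b
- screw_d_wing (a point): centre of the wing of this screw, where to grip it: a level steel bar 58 mm long (point x axis), 12 mm thick (y) and 20 mm high (ends rounded), this point half-way up it and 26 mm above the cover's top face; at joint value q the bar lies turned q clockwise from the cover's long (x) axis. Its neighbours are 110 and 130 mm away, its opposite 170 mm
- wrench: bystander: open-ended wrench, to be left alone; origin under its middle
- bearing: bystander: ball-bearing ring, to be left alone; origin under its middle
- socket: bystander: steel socket, to be left alone; origin under its middle
- hammer: bystander: hammer, to be left alone; origin under its middle
- screwdriver: bystander: screwdriver, to be left alone; origin under its middle
- tin: bystander: lidded blue tin, to be left alone; origin under its middle
- spool: bystander: spool of copper-coloured wire, to be left alone; origin under its middle
- cover: the same cover as a body; its origin is the same point as cover_bottom

How it is judged:
By the outcome, as a careful person would: the job done as asked, in the order asked, and still so for the second after the job is handed in, with the robot touching nothing.
It also fails if it takes over 72 s, if anything falls off the work surface, if the arm or the gripper's body presses on something with over 40 N, if the wrist force passes 120 N, or if a joint passes its speed limit or range.

ROBOT

A 6-joint arm with a two-finger parallel gripper is mounted at the origin on the work surface. World frame = base frame: x ahead of the robot, y to its left, z up, the work surface at z = 0. Lengths are in m, angles in rad, forces in N, time in s.
With the tool pointing down it reaches from about 0.375 to 0.9 m from the base axis. Payload 3.1 kg.
Tool frame: the origin (TCP) lies between the finger pads; the fingertips stand 22 mm ahead of it and the grasp point (between the pads) lies 3 mm ahead of it; z points along the fingers, y is the direction in which the jaws open and shut (so a half turn about z gives the same grasp; the last joint's range is limited). The gripper opens to 85 mm and grips with 20 to 120 N. Pads are 22 mm wide; open, the fingers measure 114 mm over their backs; the gripper's body (76 mm by 85 mm) begins 54 mm behind the grasp point. The pads swing forward as they close: fully open they stand 13 mm farther back than shut.
Start: joints at [-1.48, 0.527, 1.433, -0, 1.181, -0.178], TCP at [0.167, -0.602, 0.253] pointing down, gripper open.
Joint ranges: [-3.08, 3.08], [-0.75, 2.2], [0.22, 2.44], [-1.43, 4.57], [0, 2.65], [-2.85, 2.85]. Speed limits (rad/s): [2.79, 2.79, 3.14, 3.14, 3.14, 3.14].

INTERFACE

Orientations are given as a unit quaternion [x, y, z, w].
In Python, from station import status, snapshot, manip gives the robot as it stands.
- The arm moves only by the tool move_arm, never from a script. Its argument "plan" is a list that holds one entry, the list of rows, each a list of 7 numbers: the turn, a rotation vector about the tool's x, y, z scaled (see below), then the shift along the tool's x, y, z scaled (see below), then the closure, from 0 (fully open) to 1 (shut). A call has exactly 8 rows; each row is the pose to reach, as a shift and turn from the pose commanded when the call began, along the tool's axes at that moment; what a row does not reach only later rows make up. The controller multiplies each number of a shift by 100 mm and each number of a turn by pi/4 rad. A row lasts 1/8 s, in which the tool goes at most 62.5 mm and 10.7 degrees, less where a joint would pass 70% of its speed; a pose out of reach is approached as far as the arm can. A call with a number of a shift or a turn outside -1 to 1 is refused whole. A call with a gripper value outside its range is refused whole. The fingers move at their own pace and stop on an object; "force" is the grip in N (left out, the last holds). Time passes only in rows, so rows that repeat a pose let the fingers close, or fill a call up. It gives the time, the measured TCP pose, the force and the opening at its end, in the units of the state.
- status.sense(): the state, without advancing time (a new reading comes with each control period).
- snapshot(name): name is "scene" or "top" or "wrist"; returns a dict with "img" (400x640x3 uint8, red, green, blue), "depth" (400x640 float32, m along the optical axis (not along the pixel's ray), 0 where there is no reading), "mtx" (3x3 intrinsics, pixels), "T" (4x4, takes a point from camera to world coordinates). Camera axes: x right, y up, looking along -z (the intrinsics and any distortion apply to the point x, -y, -z); pixel columns grow to the right and rows downward; lengths in m; the calibration is good to about 2 mm. A picture is of the moment at which its call begins.
- manip.sign_off(): hands the job in, once; it reports no verdict.
The state is a dict: "t": time; "q": joint angles; "qd": joint speeds; "tau": joint torques, N m; "tcp_pos": TCP position; "tool_rot": TCP orientation; "force": force on the tool from outside, world axes, zero at the start; "ft_torque": the same for the moment, N m; "finger_gap": opening from 0.0 (shut) to 1.0 (fully open).
Only numpy, scipy, OpenCV 4.12 (cv2) and the standard library are available. Lean on these libraries where they do the work, as an engineer would, in place of code of your own. Each camera call takes 0.05 s, during which the arm holds its last target. There are 200 camera calls.

## Working session

There is one attempt and no reset: what is moved stays moved. The work goes in short steps, Python scripts to look and compute and a tool call to move; the robot and the scene stay as the last step left them, time stands still between calls to the robot, and variables do not carry over. Pictures are saved under pics/ and viewed, on a budget of 10 in all, crops included, one or two more only if the job needs it, and the job is handed in when it is done.

Besides the shell and the picture viewer there is one more tool, called after "Emit:" as name(argument=value, ...) on one line, values as JSON. move_arm: Moves the arm, as the interface text tells. Its arguments: {"type":"object","properties":{"plan":{"type":"array"},"force":{"type":"number"}},"required":["plan"]}

```bash
ls; mkdir -p pics
python3 - <<'E'
from station import status, snapshot
import cv2,numpy as np
print(status.sense())
for n in ["scene","top"]:
    s=snapshot(n); cv2.imwrite(f"pics/{n}0.png",s["img"][:,:,::-1]); np.savez(f"{n}0.npz",**s)
    print(n,s["mtx"].tolist(),s["T"].round(4).tolist(),[k for k in s])
E
```

```text
pics
{'t': 0.0, 'q': array([-1.47948595e+00,  5.28476862e-01,  1.43394138e+00,  9.25549438e-06,
        1.18141629e+00, -1.78498088e-01]), 'qd': array([ 0.000108  ,  0.00069853, -0.00127221, -0.0013463 , -0.00030596,
        0.00049685]), 'tau': array([-9.16560894e-04, -4.42349160e+01, -1.78023702e+01, -2.99240464e-04,
        8.40220047e-03,  1.98602078e-05]), 'tcp_pos': array([ 0.16655935, -0.601678  ,  0.25231459]), 'tool_rot': array([ 9.90913831e-01,  1.34493583e-01,  5.31258453e-05, -1.11968685e-03]), 'force': array([-0.32985182, -0.49922771,  0.34542229]), 'ft_torque': array([-0.03116776, -0.02380175, -0.04069011]), 'finger_gap': 1.0009703698259422}
scene [[486.6024986335424, 0.0, 320.51170558924065], [0.0, 486.6024986335424, 195.2932285397178], [0.0, 0.0, 1.0]] [[0.5802, -0.4973, 0.645, 1.3197], [0.8145, 0.3531, -0.4604, -0.5158], [0.0012, 0.7925, 0.6099, 0.7808], [0.0, 0.0, 0.0, 1.0]] ['img', 'depth', 'mtx', 'T']
top [[441.15560767799207, 0.0, 319.26279378145904], [0.0, 441.15560767799207, 199.91328470649276], [0.0, 0.0, 1.0]] [[-0.0157, 0.9875, -0.1569, 0.4215], [-0.9998, -0.0131, 0.0172, 0.0175], [0.0149, 0.1571, 0.9875, 1.0899], [0.0, 0.0, 0.0, 1.0]] ['img', 'depth', 'mtx', 'T']
```

View pics/top0.png

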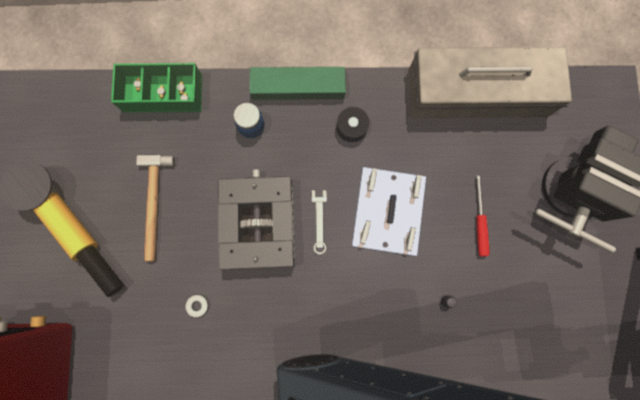

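View pics/scene0.png

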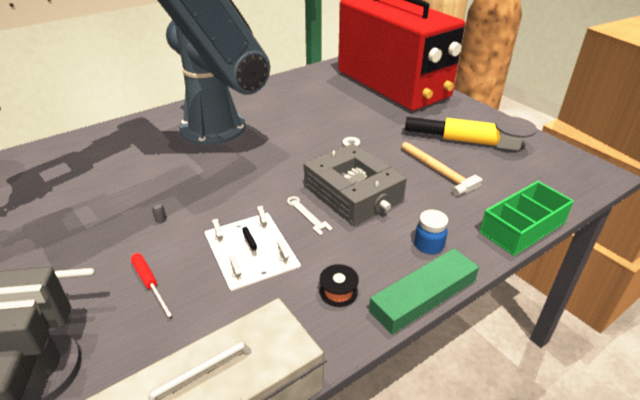

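Top view: housing centred near px (255,223), with its shaft up (+x). The cover is near (391,211), its handle dark, holes at (393,178) and (386,245) and wings at (373,181), (417,187), (365,232), (410,239). The wrench lies between them at (319,222). The scene view agrees. Next I measure coarsely from both views.

```bash
cat > h.py <<'E'
import numpy as np, cv2
from scipy.spatial.transform import Rotation as R
def rays(s,uv):
    uv=np.atleast_2d(uv).astype(float); K=s["mtx"]; T=s["T"]
    d=np.c_[(uv[:,0]-K[0,2])/K[0,0],-(uv[:,1]-K[1,2])/K[1,1],-np.ones(len(uv))]
    return T[:3,3],d@T[:3,:3].T
def plane(s,uv,z):
    o,d=rays(s,uv); return o+d*((z-o[2])/d[:,2])[:,None]
def proj(s,p):
    p=(np.atleast_2d(p)-s["T"][:3,3])@s["T"][:3,:3]; K=s["mtx"]
    return np.c_[K[0,0]*p[:,0]/-p[:,2]+K[0,2],-K[1,1]*p[:,1]/-p[:,2]+K[1,2]]
def cloud(s):
    v,u=np.mgrid[0:400,0:640]; o,d=rays(s,np.c_[u.ravel(),v.ravel()])
    return (o+d*s["depth"].reshape(-1,1)).reshape(400,640,3)
def tri(s1,a,s2,b):
    o1,d1=rays(s1,a);o2,d2=rays(s2,b); d1=d1[0];d2=d2[0]
    t=np.linalg.lstsq(np.c_[d1,-d2],o2-o1,rcond=None)[0]
    p,q=o1+t[0]*d1,o2+t[1]*d2; return (p+q)/2,np.linalg.norm(p-q)
def rect(p):
    r=cv2.minAreaRect(p[:,:2].astype(np.float32)*1000)
    b=cv2.boxPoints(r)/1000; e=[b[1]-b[0],b[2]-b[1]]; l=max(e,key=np.linalg.norm)
    a=np.arctan2(l[1],l[0]); a=(a+np.pi/2)%np.pi-np.pi/2
    return b.mean(0),np.sort(r[1]),a
def mask_cc(m,near=None):
    n,l,st,c=cv2.connectedComponentsWithStats(m.astype(np.uint8))
    i=1+np.argmax(st[1:,4]) if near is None else 1+np.argmin([np.hypot(*(c[k]-near)) if st[k,4]>150 else 1e9 for k in range(1,n)])
    return l==i
def contour(m):
    c=max(cv2.findContours(m.astype(np.uint8),0,1)[0],key=cv2.contourArea); return cv2.convexHull(c)[:,0]
E
python3 - <<'E'
from h import *
for n,cc,hc in (("top",(391,211),(255,223)),("scene",(250,250),(355,180))):
    s=dict(np.load(n+"0.npz")); g=s["img"].min(2); P=cloud(s)
    m=mask_cc(g>140,cc); hull=contour(m)
    print(n,"cover rect z6",rect(plane(s,hull,.006)),"depth z",np.median(P[m][:,2]))
    d=(P[...,2]>.068)&(P[...,2]<.083)&(abs(P[...,0]-.45)<.2)&(abs(P[...,1]-.155)<.15); d=mask_cc(d,hc)
    print("housing",rect(P[d]),"z",np.median(P[d][:,2]), rect(plane(s,contour(d),.075)))
    # black handle inside cover hull
    f=np.zeros((400,640),np.uint8); cv2.fillConvexPoly(f,hull,1)
    b=mask_cc((f>0)&(s["img"].max(2)<60),cc); v=np.argwhere(b)[:,::-1]
    q=P[b]; q=q[q[:,2]>.04]; print("handle px",v.mean(0),"depth pts",q.mean(0),len(q),q[:,2].max())
    st=(P[...,2]>.02)&(f>0)&~cv2.dilate(b.astype(np.uint8),np.ones((3,3))).astype(bool)
    k,l,ss,c=cv2.connectedComponentsWithStats(st.astype(np.uint8))
    for i in range(1,k):
        if ss[i,4]>15: print(" wing",c[i].round(1),np.median(P[l==i],0).round(4))
E
```

```text
top cover rect z6 (array([ 0.565349, -0.174639], dtype=float32), array([162.57167053, 202.69049072]), np.float32(-0.16549695)) depth z 0.005532059321317062
housing (array([0.53507715, 0.14920664], dtype=float32), array([170.48858643, 210.27484131]), np.float32(0.026693106)) z 0.07422790574642102 (array([0.53451675, 0.14878556], dtype=float32), array([170.23417664, 209.24401855]), np.float32(0.025722504))Traceback (most recent call last):
  File "<stdin>", line 10, in <module>
  File "h.py", line 26, in mask_cc
    i=1+np.argmax(st[1:,4]) if near is None else 1+np.argmin([np.hypot(*(c[k]-near)) if st[k,4]>150 else 1e9 for k in range(1,n)])
                                                   ~~~~~~~~~^^^^^^^^^^^^^^^^^^^^^^^^^^^^^^^^^^^^^^^^^^^^^^^^^^^^^^^^^^^^^^^^^^^^^^
    return _wrapfunc(a, 'argmin', axis=axis, out=out, **kwds)
    return _wrapit(obj, method, *args, **kwds)
    result = getattr(arr, method)(*args, **kwds)
ValueError: attempt to get argmin of an empty sequence
```

```bash
cat > plan.py <<'E'
import numpy as np
def plan(cur,goal,n):
    """cur/goal x,y,z,yaw(world yaw of tool x); prints per call: turn_z, sx, sy, sz in move units"""
    cur,goal=np.array(cur,float),np.array(goal,float)
    for k in range(n):
        a=cur+(goal-cur)*k/n; d=(goal-cur)/n; c,s=np.cos(a[3]),np.sin(a[3])
        print([round(float(v),3) for v in (-d[3]/(np.pi/4),(c*d[0]+s*d[1])*10,(s*d[0]-c*d[1])*10,-d[2]*10)])
E
python3 - <<'E'
from plan import plan
import numpy as np
c=(.167,-.602,.253,.27)
for n in (4,5): plan(c,(.565,-.175,.253,np.pi-.165),n);print()
from station import snapshot,status
s=snapshot("wrist"); st=status.sense()
from scipy.spatial.transform import Rotation as R
Rt=R.from_quat(st["tool_rot"]).as_matrix()
print("cam in tool",Rt.T@(s["T"][:3,3]-st["tcp_pos"]),(Rt.T@s["T"][:3,:3]).round(3).tolist(),s["mtx"][0])
E
```

```text
[-0.862, 1.244, -0.763, -0.0]
[-0.862, 1.448, 0.184, -0.0]
[-0.862, 1.014, 1.05, -0.0]
[-0.862, 0.133, 1.453, -0.0]

[-0.689, 0.995, -0.611, -0.0]
[-0.689, 1.167, -0.011, -0.0]
[-0.689, 1.006, 0.592, -0.0]
[-0.689, 0.557, 1.026, -0.0]
[-0.689, -0.051, 1.166, -0.0]

cam in tool [ 0.06745225 -0.00071447 -0.12172143] [[-0.001, 0.964, 0.266], [1.0, 0.001, -0.0], [-0.0, 0.266, -0.964]] [335.25486426   0.         315.83877776]
```

Emit:
move_arm(plan=[[[0, 0, 0, 0.125, -0.1, -0.02, 0], [0, 0, 0, 0.25, -0.2, -0.04, 0], [0, 0, 0, 0.375, -0.3, -0.07, 0], [0, 0, 0, 0.5, -0.4, -0.09, 0], [0, 0, 0, 0.625, -0.5, -0.11, 0], [0, 0, 0, 0.75, -0.6, -0.13, 0], [0, 0, 0, 0.875, -0.7, -0.16, 0], [0, 0, 0, 1.0, -0.8, -0.18, 0]]])

```text
t: 1.15
tcp_pos: [0.2423, -0.4978, 0.2716]
tool_rot: [0.991, 0.135, 0.0, 0.0]
force: [0.5, -0.0, 0.1]
finger_gap: 0.999
```

Emit:
move_arm(plan=[[[0, 0, -0.125, 0.125, -0.1, -0.02, 0], [0, 0, -0.25, 0.25, -0.2, -0.04, 0], [0, 0, -0.375, 0.375, -0.3, -0.07, 0], [0, 0, -0.5, 0.5, -0.4, -0.09, 0], [0, 0, -0.625, 0.625, -0.5, -0.11, 0], [0, 0, -0.75, 0.75, -0.6, -0.13, 0], [0, 0, -0.875, 0.875, -0.7, -0.16, 0], [0, 0, -1, 1.0, -0.8, -0.18, 0]]])

```text
t: 2.15
tcp_pos: [0.3173, -0.394, 0.2895]
tool_rot: [0.863, 0.505, 0.0, 0.0]
force: [0.2, -0.7, 0.5]
finger_gap: 1.0
```

Emit:
move_arm(plan=[[[0, 0, -0.125, 0.125, 0.01, -0.02, 0], [0, 0, -0.25, 0.25, 0.03, -0.04, 0], [0, 0, -0.375, 0.375, 0.04, -0.07, 0], [0, 0, -0.5, 0.5, 0.05, -0.09, 0], [0, 0, -0.625, 0.625, 0.07, -0.11, 0], [0, 0, -0.75, 0.75, 0.08, -0.13, 0], [0, 0, -0.875, 0.875, 0.1, -0.16, 0], [0, 0, -1, 1.0, 0.11, -0.18, 0]]])

```text
t: 3.15
tcp_pos: [0.376, -0.3125, 0.3075]
tool_rot: [0.604, 0.797, -0.0, 0.0]
force: [-0.6, -0.2, -0.1]
finger_gap: 1.003
```

Emit:
move_arm(plan=[[[0, 0, -0.125, 0.1, 0.125, -0.02, 0], [0, 0, -0.25, 0.2, 0.25, -0.04, 0], [0, 0, -0.375, 0.3, 0.375, -0.07, 0], [0, 0, -0.5, 0.4, 0.5, -0.09, 0], [0, 0, -0.625, 0.5, 0.625, -0.11, 0], [0, 0, -0.75, 0.6, 0.75, -0.13, 0], [0, 0, -0.875, 0.7, 0.875, -0.16, 0], [0, 0, -1, 0.8, 1.0, -0.18, 0]]])

```text
t: 4.15
tcp_pos: [0.4509, -0.2086, 0.3255]
tool_rot: [0.253, 0.967, -0.0, 0.0]
force: [0.5, -0.8, -0.0]
finger_gap: 0.998
```

Emit:
move_arm(plan=[[[0, 0, -0.07, -0.02, 0.16, -0.03, 0], [0, 0, -0.15, -0.04, 0.33, -0.06, 0], [0, 0, -0.22, -0.06, 0.5, -0.09, 0], [0, 0, -0.3, -0.07, 0.66, -0.12, 0], [0, 0, -0.37, -0.09, 0.83, -0.15, 0], [0, 0, -0.445, -0.11, 1.0, -0.18, 0], [0, 0, -0.445, -0.11, 1.0, -0.18, 0], [0, 0, -0.445, -0.11, 1.0, -0.18, 0]]])

```text
t: 5.15
tcp_pos: [0.5094, -0.128, 0.3432]
tool_rot: [0.083, 0.997, -0.0, -0.0]
force: [-0.4, -0.1, -0.4]
finger_gap: 0.998
```

Run:
```python
from station import status, snapshot
from h import *
st=status.sense(); print(st["tcp_pos"],R.from_quat(st["tool_rot"]).as_matrix()[:,0])
for n in ["wrist","top","scene"]:
    s=snapshot(n); np.savez(n+"1.npz",**s)
    if n=="wrist": cv2.imwrite("pics/wrist1.png",s["img"][:,:,::-1])
```

```text
[ 0.50937148 -0.12799407  0.34317374] [-9.86253388e-01  1.65238973e-01  5.79380302e-04]
```

View pics/wrist1.png

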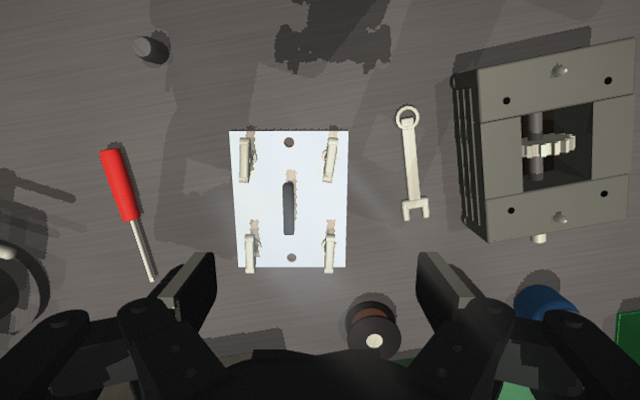

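The wrist view shows everything. The plate spans about (231..348,130..267), its holes are at (289,142) and (292,257), and the handle is at (288,208). The studs are near (558,70) and (559,217) on the housing. Next I measure them precisely across views.

```bash
cat > meas.py <<'E'
from h import *
def holes(s,m,hull,zc=.006):
    f=np.zeros(m.shape,np.uint8); cv2.fillConvexPoly(f,hull,1); g=s["img"].max(2)
    n,l,st,c=cv2.connectedComponentsWithStats(((f>0)&(g<120)).astype(np.uint8)); out=[]
    for i in range(1,n):
        if 8<st[i,4]<400 and max(st[i,2:4])<16 and max(st[i,2:4])/min(st[i,2:4])<2: out.append((c[i],st[i,4]))
    return out
E
python3 - <<'E'
from meas import *
S={}
for n,cc,hc in (("wrist1",(290,200),(545,140)),("top0",(391,211),(255,223)),("scene0",(250,250),(355,180))):
    s=S[n]=dict(np.load(n+".npz")); P=cloud(s); g=s["img"].min(2)
    m=mask_cc(g>150,cc); hull=contour(m); print(n,"cover z6",rect(plane(s,hull,.006)),"z",np.median(P[m][:,2]))
    for c,a in holes(s,m,hull): print("  hole?",c.round(1),a,plane(s,c,.006)[0].round(4))
    d=(P[...,2]>.068)&(P[...,2]<.080)&(abs(P[...,0]-.53)<.2)&(abs(P[...,1]-.155)<.15); d=mask_cc(d,hc)
    print(" housing",rect(P[d]),"z",np.median(P[d][:,2]),"ray",rect(plane(s,contour(d),.0745)))
    t=(P[...,2]>.0795)&(P[...,2]<.1)&(abs(P[...,0]-.53)<.13)&(abs(P[...,1]-.15)<.11)
    k,l,ss,c=cv2.connectedComponentsWithStats(t.astype(np.uint8))
    for i in range(1,k):
        if ss[i,4]>3: q=P[l==i]; print("  stud?",c[i].round(1),ss[i,4],q.mean(0).round(4),"top",q[q[:,2].argmax()].round(4))
    f=np.zeros((400,640),np.uint8); cv2.fillConvexPoly(f,hull,1)
    b=(P[...,2]>.0395)&(P[...,2]<.06)&(abs(P[...,0]-.565)<.12)&(abs(P[...,1]+.175)<.1)
    k,l,ss,c=cv2.connectedComponentsWithStats((b&(s["img"].max(2)<100)).astype(np.uint8)); i=1+ss[1:,4].argmax()
    q=P[l==i]; print("  handle",c[i].round(1),ss[i,4],rect(q),np.median(q[:,2]))
    b=(P[...,2]>.025)&(P[...,2]<.06)&(abs(P[...,0]-.565)<.12)&(abs(P[...,1]+.175)<.1)&(l!=i)
    k,l,ss,c=cv2.connectedComponentsWithStats(b.astype(np.uint8))
    for i in range(1,k):
        if ss[i,4]>20: q=P[l==i]; q=q[q[:,2]>.03]; print("  wing?",c[i].round(1),ss[i,4],rect(q),np.quantile(q[:,2],.8).round(4))
E
```

```text
wrist1 cover z6 (array([ 0.57032263, -0.17546858], dtype=float32), array([161.5872345 , 209.23071289]), np.float32(-0.16613495)) z 0.007373687685650582
  hole? [288.6 142. ] 64 [ 0.4817 -0.1605  0.006 ]
  hole? [290.7 258.9] 14 [ 0.6521 -0.1898  0.006 ]
  hole? [242.9 268.8] 9 [ 0.6561 -0.2639  0.006 ]
 housing (array([0.5334975 , 0.14951153], dtype=float32), array([172.32763672, 209.53901672]), np.float32(0.025447726)) z 0.07599859663542141 ray (array([0.5334532 , 0.14850706], dtype=float32), array([174.82145691, 209.37750244]), np.float32(0.026421428))
  stud? [560.   70.5] 104 [0.4488 0.145  0.0857] top [0.4498 0.1453 0.0913]
  stud? [560.  218.5] 82 [0.6173 0.1495 0.0855] top [0.6188 0.1506 0.0907]
  handle [288.3 193. ] 172 (array([ 0.55128086, -0.17173778], dtype=float32), array([12.20789909, 42.56663513]), np.float32(-0.14646065)) 0.04575647651947204
  wing? [244.1 159.2] 513 (array([ 0.49173254, -0.21787408], dtype=float32), array([13.04382801, 57.92899704]), np.float32(-0.24868524)) 0.0435
  wing? [329.6 159.2] 453 (array([ 0.5096279 , -0.10952608], dtype=float32), array([13
[... 2654 characters left out ...]
5.1] 108 (array([ 0.51267946, -0.11215886], dtype=float32), array([12.88745403, 59.15068436]), np.float32(-0.31390262)) 0.0419
  wing? [217.1 228.5] 110 (array([ 0.49456567, -0.22009185], dtype=float32), array([12.51168537, 56.45791245]), np.float32(-0.23731184)) 0.0421
  wing? [249.8 239.6] 78 (array([ 0.5686442 , -0.17673883], dtype=float32), array([14.0720129 , 71.05963135]), np.float32(-0.16793501)) 0.044
  wing? [282.6 249.1] 144 (array([ 0.6413245 , -0.13301362], dtype=float32), array([12.97448444, 58.15779877]), np.float32(-0.21509087)) 0.0421
  wing? [234.6 264.8] 146 (array([ 0.6222478 , -0.24120311], dtype=float32), array([12.93277073, 58.36365891]), np.float32(-0.18959284)) 0.0426
```

Three views agree: cover centre is about (.565,-.1746), yaw -.165. Housing centre relative to the cover is (-.0308,+.3240), yaw .026. Next I descend and grip the handle.

Emit:
move_arm(plan=[[[0, 0, 0, -0.08, -0.05, 0.12, 0], [0, 0, 0, -0.16, -0.09, 0.25, 0], [0, 0, 0, -0.24, -0.14, 0.37, 0], [0, 0, 0, -0.32, -0.19, 0.5, 0], [0, 0, 0, -0.4, -0.23, 0.62, 0], [0, 0, 0, -0.48, -0.28, 0.75, 0], [0, 0, 0, -0.56, -0.33, 0.87, 0], [0, 0, 0, -0.625, -0.368, 1.0, 0]]])

```text
t: 6.3
tcp_pos: [0.5657, -0.1751, 0.2425]
tool_rot: [0.083, 0.997, -0.0, 0.0]
force: [0.4, 0.6, -1.2]
finger_gap: 1.002
```

Emit:
move_arm(plan=[[[0, 0, 0, 0, 0, 0.12, 0.1], [0, 0, 0, 0, 0, 0.25, 0.2], [0, 0, 0, 0, 0, 0.37, 0.3], [0, 0, 0, 0, 0, 0.5, 0.4], [0, 0, 0, 0, 0, 0.62, 0.4], [0, 0, 0, 0, 0, 0.75, 0.4], [0, 0, 0, 0, 0, 0.87, 0.4], [0, 0, 0, 0, 0, 1.0, 0.4]]])

```text
t: 7.3
tcp_pos: [0.5652, -0.1746, 0.1426]
tool_rot: [0.083, 0.997, -0.0, 0.0]
force: [0.4, -0.4, -0.6]
finger_gap: 0.598
```

Run:
```python
from station import status, snapshot
from h import *
st=status.sense(); print(st["tcp_pos"],st["finger_gap"])
s=snapshot("wrist"); np.savez("wrist2.npz",**s); P=cloud(s)
cv2.imwrite("pics/wrist2.png",s["img"][:,:,::-1])
b=(P[...,2]>.03)&(P[...,2]<.06)&(abs(P[...,0]-.565)<.12)&(abs(P[...,1]+.175)<.1)
k,l,ss,c=cv2.connectedComponentsWithStats(b.astype(np.uint8))
for i in range(1,k):
    if ss[i,4]>60: q=P[l==i]; print(c[i].round(1),ss[i,4],rect(q),np.median(q[:,2]))
```

```text
[ 0.56522385 -0.1746276   0.14255589] 0.5979317326707044
[231.5 109. ] 2044 (array([ 0.49193642, -0.21756572], dtype=float32), array([13.41154575, 57.81560898]), np.float32(-0.24108303)) 0.04260215383498919
[399.2 108.5] 2011 (array([ 0.5097323 , -0.10994922], dtype=float32), array([13.70519829, 57.71867371]), np.float32(-0.28857803)) 0.04258702142765258
[315.3 204.9] 1997 (array([ 0.56446046, -0.17449684], dtype=float32), array([13.77773285, 69.45156097]), np.float32(-0.16386163)) 0.045927215160469326
[378.4 314.9] 85 (array([ 0.6586333 , -0.14018486], dtype=float32), array([ 4.18348074, 14.65543365]), np.float32(-0.09219074)) 0.04071475437204655
```

View pics/wrist2.png

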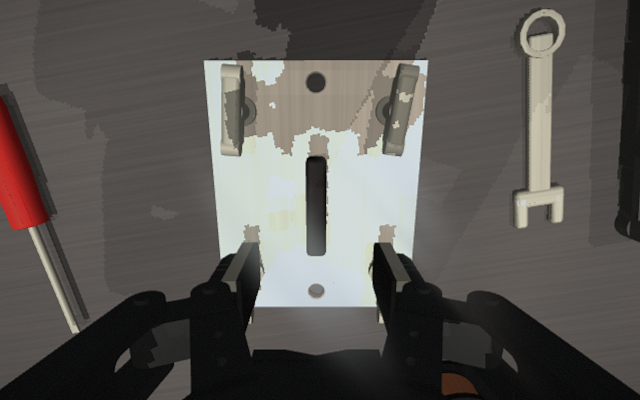

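The wrist view shows the handle at (315,205), midway between the pads, with TCP offset under 1 mm. Next: descend, close and lift.

Emit:
move_arm(plan=[[[0, 0, 0, 0, 0, 0.3, 0.4], [0, 0, 0, 0, 0, 0.6, 0.4], [0, 0, 0, 0, 0, 0.85, 0.4], [0, 0, 0, 0, 0, 1.0, 0.4], [0, 0, 0, 0, 0, 1.0, 1], [0, 0, 0, 0, 0, 1.0, 1], [0, 0, 0, 0, 0, 1.0, 1], [0, 0, 0, 0, 0, 1.0, 1]]], force=70)

```text
t: 8.35
tcp_pos: [0.5658, -0.1748, 0.0444]
tool_rot: [0.083, 0.997, -0.0, 0.001]
force: [0.7, -0.4, 3.7]
finger_gap: 0.148
```

Emit:
move_arm(plan=[[[0, 0, 0, 0, 0, 0, 1], [0, 0, 0, 0, 0, -0.1, 1], [0, 0, 0, 0, 0, -0.25, 1], [0, 0, 0, 0, 0, -0.4, 1], [0, 0, 0, 0, 0, -0.55, 1], [0, 0, 0, 0, 0, -0.7, 1], [0, 0, 0, 0, 0, -0.85, 1], [0, 0, 0, 0, 0, -1.0, 1]]])

```text
t: 9.35
tcp_pos: [0.565, -0.1745, 0.1444]
tool_rot: [0.083, 0.997, 0.0, 0.0]
force: [0.5, -0.2, -5.8]
finger_gap: 0.152
```

Run:
```python
from station import status, snapshot
from h import *
st=status.sense(); print(st["tcp_pos"],st["finger_gap"],st["force"],st["ft_torque"])
for n in ("wrist","top","scene"):
    s=snapshot(n); np.savez(n+"3.npz",**s); P=cloud(s)
    b=(P[...,2]>.128)&(P[...,2]<.16)&(abs(P[...,0]-.565)<.12)&(abs(P[...,1]+.175)<.1)&(s["img"].max(2)>110)
    k,l,ss,c=cv2.connectedComponentsWithStats(b.astype(np.uint8)); print(n)
    for i in range(1,k):
        if ss[i,4]>60: q=P[l==i]; print(c[i].round(1),ss[i,4],rect(q),np.median(q[:,2]))
    b=(P[...,2]>.098)&(P[...,2]<.118)&(abs(P[...,0]-.565)<.14)&(abs(P[...,1]+.175)<.12)&(s["img"].min(2)>100)
    q=P[b]; print("plate pts",len(q),rect(q),np.linalg.lstsq(np.c_[q[:,:2],np.ones(len(q))],q[:,2],rcond=None)[0])
```

```text
[ 0.56499513 -0.17450053  0.14439446] 0.15170081741387262 [ 0.47903594 -0.23279587 -5.81838094] [-0.01907884  0.01538698  0.01804341]
wrist
[160.6 110.4] 4482 (array([ 0.49115998, -0.2179265 ], dtype=float32), array([12.96926212, 56.30538559]), np.float32(-0.22322404)) 0.14310824099695102
[459.  163.4] 1172 (array([ 0.5230355, -0.1139923], dtype=float32), array([12.72843552, 27.61234856]), np.float32(-0.18714118)) 0.14314027748394015
[451.4 353.4] 80 (array([ 0.6115248 , -0.12172758], dtype=float32), array([3.11966062, 5.71430922]), np.float32(1.1944815)) 0.1416574887081975
plate pts 64250 (array([ 0.55009574, -0.17147458], dtype=float32), array([161.52375793, 171.71643066]), np.float32(-0.16434085)) [-0.00134297 -0.00015985  0.10802184]
top
[378.6 169.5] 155 (array([ 0.6388506 , -0.13111229], dtype=float32), array([12.89901924, 58.07087708]), np.float32(-0.21772015)) 0.14283533053047848
plate pts 1415 (array([ 0.5746424, -0.1274113], dtype=float32), array([ 64.79000092, 200.76455688]), np.float32(-0.17836106)) [0.00128976 0.00044319 0.10674504]
scene
[211.1 193.8] 117 (array([ 0.49615592, -0.22098465], dtype=float32), array([12.70194244, 58.12193298]), np.float32(-0.25431454)) 0.14144548495529907
[280.3 213.7] 149 (array([ 0.6424065 , -0.13382587], dtype=float32), array([12.9765625 , 56.25370407]), np.float32(-0.22824371)) 0.14179592791757767
[229.3 229.2] 156 (array([ 0.6238282 , -0.24212335], dtype=float32), array([12.8597517 , 57.69215775]), np.float32(-0.18888128)) 0.14190901954860502
plate pts 3486 (array([ 0.56819975, -0.17662677], dtype=float32), array([160.91618347, 203.73887634]), np.float32(-0.16689992)) [0.00027827 0.00020657 0.10671717]
```

The grip is good: plate level, gap 0.15, no shift in hand. I carry it to above the studs.

Emit:
move_arm(plan=[[[0, 0, -0.005, 0.02, 0.06, -0.04, 1], [0, 0, -0.013, 0.05, 0.16, -0.08, 1], [0, 0, -0.02, 0.08, 0.27, -0.1, 1], [0, 0, -0.028, 0.1, 0.37, -0.1, 1], [0, 0, -0.036, 0.13, 0.47, -0.1, 1], [0, 0, -0.044, 0.16, 0.58, -0.1, 1], [0, 0, -0.052, 0.18, 0.68, -0.1, 1], [0, 0, -0.061, 0.21, 0.786, -0.1, 1]]])

```text
t: 10.5
tcp_pos: [0.5575, -0.0929, 0.1533]
tool_rot: [0.059, 0.998, -0.0, 0.0]
force: [0.5, 0.3, -6.4]
finger_gap: 0.151
```

Emit:
move_arm(plan=[[[0, 0, -0.008, 0.02, 0.1, 0, 1], [0, 0, -0.016, 0.04, 0.2, 0, 1], [0, 0, -0.023, 0.065, 0.3, 0, 1], [0, 0, -0.03, 0.086, 0.4, 0, 1], [0, 0, -0.038, 0.11, 0.5, 0, 1], [0, 0, -0.046, 0.13, 0.6, 0, 1], [0, 0, -0.053, 0.15, 0.7, 0, 1], [0, 0, -0.061, 0.172, 0.795, 0, 1]]])

```text
t: 11.5
tcp_pos: [0.5497, -0.0119, 0.1533]
tool_rot: [0.035, 0.999, -0.0, 0.0]
force: [-0.3, 0.1, -6.3]
finger_gap: 0.148
```

Emit:
move_arm(plan=[[[0, 0, -0.008, 0.017, 0.1, 0, 1], [0, 0, -0.016, 0.033, 0.2, 0, 1], [0, 0, -0.023, 0.05, 0.3, 0, 1], [0, 0, -0.03, 0.067, 0.4, 0, 1], [0, 0, -0.038, 0.083, 0.5, 0, 1], [0, 0, -0.046, 0.1, 0.6, 0, 1], [0, 0, -0.053, 0.117, 0.7, 0, 1], [0, 0, -0.061, 0.133, 0.803, 0, 1]]])

```text
t: 12.5
tcp_pos: [0.542, 0.0691, 0.1533]
tool_rot: [0.011, 1.0, 0.0, -0.0]
force: [0.4, -0.4, -7.1]
finger_gap: 0.149
```

Emit:
move_arm(plan=[[[0, 0, -0.01, 0.015, 0.13, 0, 1], [0, 0, -0.02, 0.03, 0.28, 0, 1], [0, 0, -0.03, 0.05, 0.43, 0, 1], [0, 0, -0.042, 0.066, 0.57, 0, 1], [0, 0, -0.052, 0.08, 0.69, 0, 1], [0, 0, -0.061, 0.095, 0.808, 0, 1], [0, 0, -0.061, 0.095, 0.808, 0, 1], [0, 0, -0.061, 0.095, 0.808, 0, 1]]])

```text
t: 13.5
tcp_pos: [0.5344, 0.1492, 0.1533]
tool_rot: [-0.013, 1.0, -0.0, 0.0]
force: [0.8, 0.0, -6.8]
finger_gap: 0.147
```

Run:
```python
from station import status, snapshot
from h import *
st=status.sense(); x=R.from_quat(st["tool_rot"]).as_matrix()[:,0]; print(st["tcp_pos"],np.arctan2(x[1],x[0]),st["q"].round(2),st["force"])
for n in ("wrist","top","scene"):
    s=snapshot(n); np.savez(n+"4.npz",**s); P=cloud(s)
    if n!="wrist": cv2.imwrite(f"pics/{n}4.png",s["img"][:,:,::-1])
    b=(P[...,2]>.138)&(P[...,2]<.17)&(abs(P[...,0]-.535)<.12)&(abs(P[...,1]-.15)<.1)&(s["img"].max(2)>110)
    k,l,ss,c=cv2.connectedComponentsWithStats(b.astype(np.uint8)); print(n)
    for i in range(1,k):
        if ss[i,4]>60: q=P[l==i]; print(c[i].round(1),ss[i,4],rect(q),np.median(q[:,2]))
    b=(P[...,2]>.108)&(P[...,2]<.128)&(abs(P[...,0]-.535)<.14)&(abs(P[...,1]-.15)<.12)&(s["img"].min(2)>100)
    q=P[b]; print("plate pts",len(q),rect(q),np.median(q[:,2]))
```

```text
[0.53441112 0.14923827 0.15329369] -3.1159736338751856 [ 0.07  0.57  1.7  -0.    0.87 -1.53] [ 0.77958175  0.01827973 -6.80051585]
wrist
[161.7 106.1] 4973 (array([0.46992904, 0.09299448], dtype=float32), array([13.03285217, 57.41112137]), np.float32(-0.051976085)) 0.1519738124854225
[469.4 105.8] 1015 (array([0.46626818, 0.20244947], dtype=float32), array([ 5.35173273, 38.75006866]), np.float32(-0.069830894)) 0.1522510067561774
[458.  177.3] 314 (array([0.4917476 , 0.20056364], dtype=float32), array([ 8.28941345, 12.16218948]), np.float32(1.4572726)) 0.1519425183607892
[451.8 354.1] 65 (array([0.570132  , 0.21073464], dtype=float32), array([2.91221881, 6.60813236]), np.float32(1.0599874)) 0.15045136509180057
plate pts 63183 (array([0.5189919 , 0.14925572], dtype=float32), array([161.44277954, 170.82765198]), np.float32(0.025181413)) 0.11622312887331626
top
[275.6 187.3] 157 (array([0.60125464, 0.09485231], dtype=float32), array([12.98777008, 57.58169174]), np.float32(0.014121532)) 0.1496046878585381
[277.3 247.1] 162 (array([0.4712919 , 0.09178559], dtype=float32), array([12.19969559, 55.53746796]), np.float32(-0.055668235)) 0.1496744825470414
plate pts 1912 (array([0.5348388 , 0.14847839], dtype=float32), array([160.03834534, 199.95809937]), np.float32(0.025849104)) 0.11436646858623406
scene
[321.2 142.8] 111 (array([0.47161117, 0.08971397], dtype=float32), array([15.04035282, 59.00260925]), np.float32(-0.01457119)) 0.14826825550098166
[389.3 150.9] 131 (array([0.6000936 , 0.20325063], dtype=float32), array([15.49590492, 56.81417084]), np.float32(-0.05268097)) 0.14800824235245547
[354.6 166.2] 141 (array([0.60349745, 0.09410903], dtype=float32), array([16.35605621, 57.77519608]), np.float32(0.0111528635)) 0.14804437203447707
plate pts 2281 (array([0.5359901 , 0.14733331], dtype=float32), array([163.55700684, 204.73146057]), np.float32(0.021940589)) 0.11442471011013133
```

View pics/scene4.png

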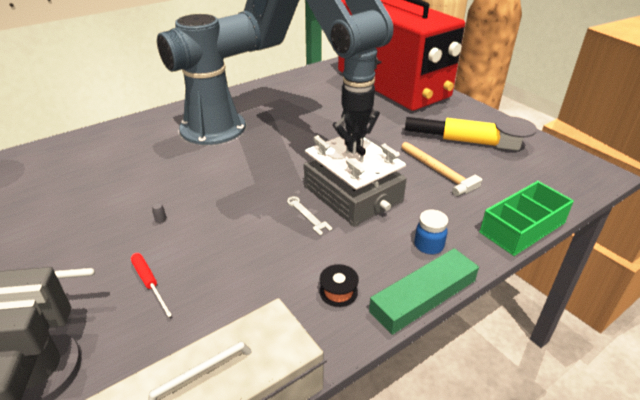

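Cover and housing centres agree within 0.7 mm in both views, and the yaw matches. I lower gently.

Emit:
move_arm(plan=[[[0, 0, 0, 0, 0.004, 0.05, 1], [0, 0, 0, 0, 0.004, 0.1, 1], [0, 0, 0, 0, 0.004, 0.15, 1], [0, 0, 0, 0, 0.004, 0.19, 1], [0, 0, 0, 0, 0.004, 0.22, 1], [0, 0, 0, 0, 0.004, 0.25, 1], [0, 0, 0, 0, 0.004, 0.28, 1], [0, 0, 0, 0, 0.004, 0.31, 1]]])

```text
t: 14.65
tcp_pos: [0.5344, 0.1498, 0.1222]
tool_rot: [-0.013, 1.0, 0.0, 0.0]
force: [-0.0, 0.2, -7.3]
finger_gap: 0.145
```

Emit:
move_arm(plan=[[[0, 0, 0, 0, 0, 0.01, 1], [0, 0, 0, 0, 0, 0.02, 1], [0, 0, 0, 0, 0, 0.03, 1], [0, 0, 0, 0, 0, 0.035, 1], [0, 0, 0, 0, 0, 0.04, 1], [0, 0, 0, 0, 0, 0.04, 0.6], [0, 0, 0, 0, 0, 0.04, 0.5], [0, 0, 0, 0, 0, 0.04, 0.5]]])

```text
t: 15.65
tcp_pos: [0.5348, 0.1499, 0.1185]
tool_rot: [-0.013, 1.0, 0.0, 0.001]
force: [-0.2, -0.9, -0.6]
finger_gap: 0.502
```

Emit:
move_arm(plan=[[[0, 0, 0, 0, 0, -0.1, 0.5], [0, 0, 0, 0, 0, -0.3, 0.5], [0, 0, 0, 0, 0, -0.5, 0.5], [0, 0, 0, 0.05, 0, -0.7, 0.5], [0, 0, 0, 0.1, 0, -0.8, 0.5], [0, 0, 0, 0.15, 0, -0.9, 0.5], [0, 0, 0, 0.2, 0, -0.9, 0.5], [0, 0, 0, 0.2, 0, -0.9, 0.5]]])

```text
t: 16.65
tcp_pos: [0.5135, 0.1493, 0.2079]
tool_rot: [-0.013, 1.0, -0.0, -0.001]
force: [-0.4, -0.2, -0.3]
finger_gap: 0.499
```

```bash
cat > wings.py <<'E'
from station import status, snapshot
from h import *
def look(tag,views=("wrist","top","scene"),save=None):
    st=status.sense(); x=R.from_quat(st["tool_rot"]).as_matrix()[:,0]
    print("tcp",st["tcp_pos"].round(4),"yaw",np.arctan2(x[1],x[0]).round(4),"q6",st["q"][5].round(2),"t",st["t"])
    for n in views:
        s=snapshot(n); np.savez(n+tag+".npz",**s); P=cloud(s)
        if n==save: cv2.imwrite(f"pics/{n}{tag}.png",s["img"][:,:,::-1])
        near=(abs(P[...,0]-.535)<.13)&(abs(P[...,1]-.15)<.11)
        b=near&(P[...,2]>.102)&(P[...,2]<.13)
        k,l,ss,c=cv2.connectedComponentsWithStats(b.astype(np.uint8)); print(n)
        for i in range(1,k):
            if ss[i,4]>80: q=P[l==i]; q=q[q[:,2]>.108]; r=rect(q); print("  ",ss[i,4],r[0].round(4),r[1].round(1),"ang",r[2].round(3),"z",np.median(q[:,2]).round(4))
        b=near&(P[...,2]>.072)&(P[...,2]<.0895)&(s["img"].min(2)>90)
        q=P[b]; A=np.c_[q[:,:2]-[.5345,.1495],np.ones(len(q))]; print("  plate",len(q),rect(q),np.linalg.lstsq(A,q[:,2],rcond=None)[0].round(4))
E
python3 -c "
from wings import *
look('5',save='wrist')"
```

```text
tcp [0.5135 0.1493 0.2079] yaw -3.116 q6 -1.52 t 16.65
wrist
   2099 [0.4699 0.0939] [13.2 57.5] ang -0.056 z 0.1177
   2140 [0.4672 0.2029] [13.5 58. ] ang -0.106 z 0.1177
   2044 [0.5332 0.1502] [14.  69.6] ang 0.031 z 0.1209
  plate 36952 (array([0.5328375 , 0.14951226], dtype=float32), array([170.72789001, 202.28865051]), np.float32(0.025040507)) [ 0.0002 -0.0001  0.0821]
top
   152 [0.6006 0.0962] [11.8 55.2] ang -0.003 z 0.1156
   155 [0.4709 0.0926] [12.2 57. ] ang -0.058 z 0.1159
   133 [0.473  0.2017] [12.4 45.8] ang -0.109 z 0.1158
  plate 2459 (array([0.53627  , 0.1476537], dtype=float32), array([167.94491577, 209.27671814]), np.float32(0.0016949177)) [0.0001 0.0081 0.0801]
scene
   111 [0.4708 0.2001] [15.9 57.9] ang -0.047 z 0.1149
   113 [0.4734 0.0901] [16. 57.] ang -0.08 z 0.1146
   194 [0.5362 0.1467] [17.9 71.9] ang 0.038 z 0.1178
   133 [0.5987 0.204 ] [14.9 60.1] ang -0.034 z 0.1145
   147 [0.6017 0.094 ] [15.2 58.8] ang -0.004 z 0.115
  plate 2614 (array([0.5359309 , 0.14528075], dtype=float32), array([167.93618774, 212.42189026]), np.float32(0.03725338)) [-0.0077  0.0111  0.0803]
```

View pics/wrist5.png

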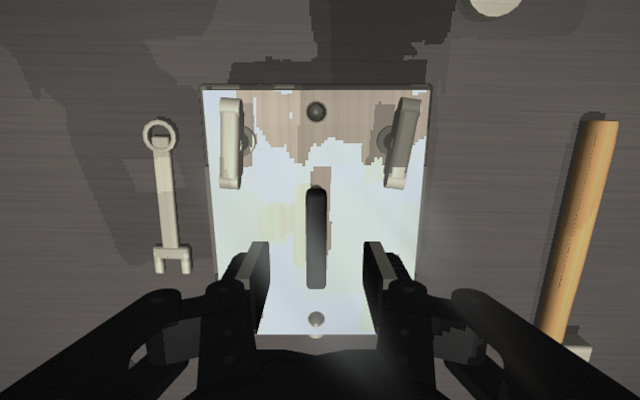

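The cover is seated: stud tips show in both holes at (316,111) and (317,320), and the plate plane is level at housing top +6 mm. Slack angles from the bench view: S1(+,+) .05, S3(-,-) .08, S2(-,+) .13, S4(+,-) .03. I start with S1.

Emit:
move_arm(plan=[[[0, 0, 0.01, -0.17, 0.11, 0, 0.6], [0, 0, 0.03, -0.34, 0.22, 0, 0.6], [0, 0, 0.04, -0.51, 0.33, 0.05, 0.65], [0, 0, 0.06, -0.68, 0.44, 0.15, 0.65], [0, 0, 0.066, -0.85, 0.55, 0.3, 0.65], [0, 0, 0.066, -0.854, 0.552, 0.55, 0.65], [0, 0, 0.066, -0.854, 0.552, 0.8, 0.65], [0, 0, 0.066, -0.854, 0.552, 0.96, 0.65]]], force=50)

```text
t: 17.8
tcp_pos: [0.5978, 0.2065, 0.1104]
tool_rot: [0.013, 1.0, -0.0, -0.001]
force: [-0.4, 0.6, 0.5]
finger_gap: 0.346
```

Emit:
move_arm(plan=[[[0, 0, 0, 0, 0, 0, 0.65], [0, 0, 0, 0, 0, 0, 1], [0, 0, 0, 0, 0, 0, 1], [0, 0, 0, 0, 0, 0, 1], [0, 0, 0.25, 0, 0, 0, 1], [0, 0, 0.5, 0, 0, 0, 1], [0, 0, 0.75, 0, 0, 0, 1], [0, 0, 1.0, 0, 0, 0, 1]]])

```text
t: 18.8
tcp_pos: [0.5985, 0.2058, 0.1131]
tool_rot: [0.381, 0.925, -0.001, 0.001]
force: [0.3, -2.8, 0.1]
finger_gap: 0.138
```

```bash
python3 -c "
from station import status
print(status.sense())
from wings import *
look('6',save='wrist')"
```

```text
{'t': 18.8, 'q': array([ 0.15563148,  0.71321774,  1.52093632, -0.00202259,  0.90705873,
       -0.6321937 ]), 'qd': array([-3.17338645e-04,  1.82244304e-04,  1.00438286e-03, -1.31862077e-03,
        3.10947062e-03,  1.48377234e+00]), 'tau': array([  1.72858033, -47.29491234, -13.72657031,   0.71917551,
        -0.25600218,  -0.909361  ]), 'tcp_pos': array([0.5985191 , 0.2058228 , 0.11308331]), 'tool_rot': array([ 3.80986067e-01,  9.24580416e-01, -5.81606154e-04,  5.76673899e-04]), 'force': array([ 0.32242785, -2.8197835 ,  0.08700907]), 'ft_torque': array([-0.45106418,  0.08946159,  0.0661445 ]), 'finger_gap': 0.13786970100010057}
tcp [0.5985 0.2058 0.1131] yaw 2.3599 q6 -0.63 t 18.8
wrist
   6604 [0.4772 0.2032] [13.6 39. ] ang -0.141 z 0.1174
   9608 [0.5322 0.1513] [15.8 66.7] ang 0.013 z 0.1202
   6426 [0.597  0.2096] [36.  55.7] ang -0.363 z 0.1181
  plate 63705 (array([0.5385684 , 0.15083337], dtype=float32), array([162.61305237, 201.74478149]), np.float32(0.047552466)) [-0.0026  0.0003  0.0822]
top
   149 [0.6003 0.0962] [11.8 55. ] ang 0.001 z 0.116
   217 [0.5345 0.1492] [14.8 69.3] ang 0.05 z 0.1186
   156 [0.4711 0.0927] [12.1 57.2] ang -0.062 z 0.1158
   166 [0.4684 0.2024] [13.5 57.6] ang -0.074 z 0.1155
  plate 4620 (array([0.53480566, 0.14816521], dtype=float32), array([168.59254456, 208.99998474]), np.float32(0.024152756)) [0.0015 0.0071 0.0801]
scene
   109 [0.4719 0.2007] [14.4 56.8] ang -0.108 z 0.1149
   114 [0.4747 0.09  ] [14.  55.2] ang -0.039 z 0.1149
   193 [0.5365 0.1466] [15.4 70.1] ang 0.037 z 0.1177
   183 [0.6023 0.2054] [34.6 53.4] ang -1.216 z 0.1165
   146 [0.6014 0.0948] [15.3 61.2] ang 0.004 z 0.1148
  plate 2587 (array([0.53698874, 0.1473042 ], dtype=float32), array([170.64698792, 208.10578918]), np.float32(0.022318244)) [-0.0063  0.0095  0.0803]
```

View pics/wrist6.png

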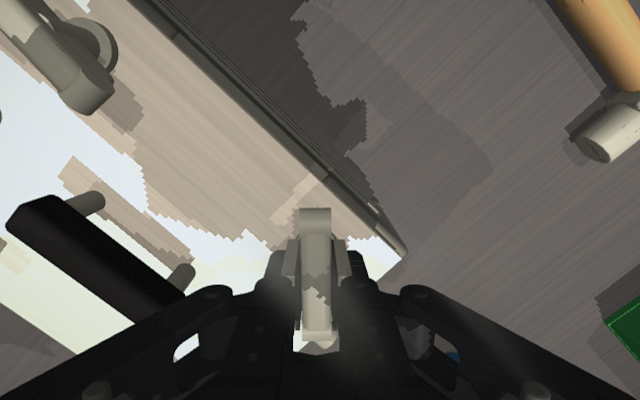

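Wing S1 is gripped squarely at (315,280) and has turned about 45°, with side forces under 3 N. I generate numbers for the rest of pass 1.

```bash
cat > seq.py <<'E'
import numpy as np, json
S={1:(.5974,.2066),2:(.4675,.2032),3:(.4704,.0932),4:(.6003,.0966)}
ZG,ZT=.112,.165
def emit(state,way):
    """way: 8 absolute (x,y,z,yaw,grip); prints rows in move units, returns the new commanded state"""
    st=np.array(state); c,s=np.cos(st[3]),np.sin(st[3]); rows=[]
    for w in way:
        d=np.array(w[:4])-st
        rows.append([0,0,round(-d[3]/(np.pi/4),2),round((c*d[0]+s*d[1])*10,3),round((s*d[0]-c*d[1])*10,3),round(-d[2]*10,2),w[4]])
    rows=[[float(v) for v in r] for r in rows]; assert np.abs(np.array(rows)[:,:6]).max()<=1, rows
    print(json.dumps(rows).replace(".0,",",").replace("-0,","0,")); r=rows[-1]
    return np.array([st[0]+(c*r[3]+s*r[4])/10, st[1]+(s*r[3]-c*r[4])/10, st[2]-r[5]/10, st[3]-r[2]*np.pi/4])
def go(state,j,yawg,turn,op=.65):
    a=np.array(state); b=np.array([*S[j],ZG,yawg]); up=a.copy(); up[2]=ZT; up2=b.copy(); up2[2]=ZT
    f=lambda p,g:(*p,g); L=lambda k:up+(up2-up)*k/7
    mid=(a+up)/2
    st=emit(a,[f(a,1),f(a,op),f(a,op),f(mid,op),f(up,op)]+[f(L(k),op) for k in (1,2,3)])
    b2=(up2+b)/2
    st=emit(st,[f(L(k),op) for k in (4,5,6,7)]+[f(b2,op),f(b,op),f(b,op),f(b,op)])
    e=lambda k:(*st[:3],st[3]-turn*k/5)
    return emit(st,[f(st,1)]*3+[f(e(k),1) for k in (1,2,3,4,5)])
E
python3 - <<'E'
from seq import *
st=np.array([.5974,.2066,.1119,2.3302]); q0={1:.052,2:.127,3:.083,4:.032}
for j in (3,2,4):
    print("to",j); st=go(st,j,np.pi+.026-q0[j],.785); print(st.round(4))
E
```

```text
to 3
[[0, 0, 0, 0, 0, 0, 1.0], [0, 0, 0, 0, 0, 0, 0.65], [0, 0, 0, 0, 0, 0, 0.65], [0, 0, 0, 0, 0, -0.27, 0.65], [0, 0, 0, 0, 0, -0.53, 0.65], [0, 0, -0.14, 0.007, -0.243, -0.53, 0.65], [0, 0, -0.27, 0.015, -0.486, -0.53, 0.65], [0, 0, -0.41, 0.022, -0.729, -0.53, 0.65]]
[[0, 0, -0.14, 0.084, -0.229, 0, 0.65], [0, 0, -0.28, 0.168, -0.457, 0, 0.65], [0, 0, -0.41, 0.252, -0.685, 0, 0.65], [0, 0, -0.55, 0.336, -0.913, 0, 0.65], [0, 0, -0.55, 0.336, -0.913, 0.26, 0.65], [0, 0, -0.55, 0.336, -0.913, 0.53, 0.65], [0, 0, -0.55, 0.336, -0.913, 0.53, 0.65], [0, 0, -0.55, 0.336, -0.913, 0.53, 0.65]]
[[0, 0, 0, 0, 0, 0, 1.0], [0, 0, 0, 0, 0, 0, 1.0], [0, 0, 0, 0, 0, 0, 1.0], [0, 0, 0.2, 0, 0, 0, 1.0], [0, 0, 0.4, 0, 0, 0, 1.0], [0, 0, 0.6, 0, 0, 0, 1.0], [0, 0, 0.8, 0, 0, 0, 1.0], [0, 0, 1, 0, 0, 0, 1.0]]
[0.4704 0.0932 0.1119 2.2988]
to 2
[[0, 0, 0, 0, 0, 0, 1.0], [0, 0, 0, 0, 0, 0, 0.65], [0, 0, 0, 0, 0, 0, 0.65], [0, 0, 0, 0, 0, -0.27, 0.65], [0, 0, 0, 0, 0, -0.53, 0.65], [0, 0, -0.13, 0.12, 0.101, -0.53, 0.65], [0, 0, -0.27, 0.24, 0.203, -0.53, 0.65], [0, 0, -0.4, 0.36, 0.304, -0.53, 0.65]]
[... 694 characters left out ...]
.65], [0, 0, -0.16, -0.238, 0.052, -0.53, 0.65], [0, 0, -0.32, -0.476, 0.103, -0.53, 0.65], [0, 0, -0.48, -0.713, 0.155, -0.53, 0.65]]
[[0, 0, -0.16, -0.24, -0.04, 0, 0.65], [0, 0, -0.32, -0.48, -0.08, 0, 0.65], [0, 0, -0.48, -0.72, -0.12, 0, 0.65], [0, 0, -0.65, -0.961, -0.159, 0, 0.65], [0, 0, -0.65, -0.961, -0.159, 0.26, 0.65], [0, 0, -0.65, -0.961, -0.159, 0.53, 0.65], [0, 0, -0.65, -0.961, -0.159, 0.53, 0.65], [0, 0, -0.65, -0.961, -0.159, 0.53, 0.65]]
[[0, 0, 0, 0, 0, 0, 1.0], [0, 0, 0, 0, 0, 0, 1.0], [0, 0, 0, 0, 0, 0, 1.0], [0, 0, 0.2, 0, 0, 0, 1.0], [0, 0, 0.4, 0, 0, 0, 1.0], [0, 0, 0.6, 0, 0, 0, 1.0], [0, 0, 0.8, 0, 0, 0, 1.0], [0, 0, 1, 0, 0, 0, 1.0]]
[0.6004 0.0966 0.1119 2.3538]
```

Emit:
move_arm(plan=[[[0, 0, 0, 0, 0, 0, 0.65], [0, 0, 0, 0, 0, 0, 0.65], [0, 0, 0, 0, 0, 0, 0.65], [0, 0, 0, 0, 0, -0.27, 0.65], [0, 0, 0, 0, 0, -0.53, 0.65], [0, 0, -0.14, 0.007, -0.243, -0.53, 0.65], [0, 0, -0.27, 0.015, -0.486, -0.53, 0.65], [0, 0, -0.41, 0.022, -0.729, -0.53, 0.65]]])

```text
t: 19.95
tcp_pos: [0.5452, 0.1561, 0.1655]
tool_rot: [0.223, 0.975, 0.0, 0.0]
force: [0.9, -0.2, -0.2]
finger_gap: 0.352
```

Emit:
move_arm(plan=[[[0, 0, -0.14, 0.084, -0.229, 0, 0.65], [0, 0, -0.28, 0.168, -0.457, 0, 0.65], [0, 0, -0.41, 0.252, -0.685, 0, 0.65], [0, 0, -0.55, 0.336, -0.913, 0, 0.65], [0, 0, -0.55, 0.336, -0.913, 0.26, 0.65], [0, 0, -0.55, 0.336, -0.913, 0.53, 0.65], [0, 0, -0.55, 0.336, -0.913, 0.53, 0.65], [0, 0, -0.55, 0.336, -0.913, 0.53, 0.65]]])

```text
t: 20.95
tcp_pos: [0.4759, 0.089, 0.1128]
tool_rot: [0.011, 1.0, 0.0, 0.0]
force: [0.9, -0.5, 0.3]
finger_gap: 0.35
```

Emit:
move_arm(plan=[[[0, 0, 0, 0, 0, 0, 1], [0, 0, 0, 0, 0, 0, 1], [0, 0, 0, 0, 0, 0, 1], [0, 0, 0.2, 0, 0, 0, 1], [0, 0, 0.4, 0, 0, 0, 1], [0, 0, 0.6, 0, 0, 0, 1], [0, 0, 0.8, 0, 0, 0, 1], [0, 0, 1, 0, 0, 0, 1]]])

```text
t: 21.95
tcp_pos: [0.4748, 0.0876, 0.1135]
tool_rot: [0.394, 0.919, -0.001, 0.0]
force: [-2.7, -7.6, 5.2]
finger_gap: 0.136
```

```bash
python3 -c "
from wings import *
look('7',views=('top','scene'))"
```

```text
tcp [0.4748 0.0876 0.1135] yaw 2.3317 q6 -0.81 t 21.95
top
   137 [0.6006 0.0962] [12.  54.4] ang -0.008 z 0.1157
   171 [0.598  0.2053] [13.5 56.7] ang -0.763 z 0.1159
  plate 2549 (array([0.5375216 , 0.15029822], dtype=float32), array([169.3752594 , 206.80735779]), np.float32(-0.001255393)) [ 0.001  -0.002   0.0797]
scene
   111 [0.4666 0.199 ] [13.  61.8] ang -0.068 z 0.1147
   172 [0.4733 0.0857] [36. 52.] ang -0.186 z 0.1166
   185 [0.5369 0.146 ] [17.9 72.3] ang 0.023 z 0.1171
   81 [0.6001 0.2025] [10.4 55.5] ang -0.732 z 0.1162
   145 [0.6018 0.0941] [14.6 60.3] ang 0.013 z 0.1146
  plate 2584 (array([0.53760505, 0.14609   ], dtype=float32), array([169.90689087, 209.94816589]), np.float32(0.030506968)) [-0.0089  0.008   0.0803]
```

The turn rows exceeded the 10.7° per row cap on S1, so it turned about .74 rad, which is fine. That tilted my tracked frame by .04 rad, so S3 was gripped about 5 mm off along the bar, with forces under 10 N. I release, rise and re-measure.

Emit:
move_arm(plan=[[[0, 0, 0, 0, 0, 0, 0.65], [0, 0, 0, 0, 0, 0, 0.65], [0, 0, 0, 0, 0, 0, 0.65], [0, 0, 0, 0, 0, -0.3, 0.65], [0, 0, -0.2, 0.05, 0.1, -0.6, 0.65], [0, 0, -0.4, 0.12, 0.25, -0.8, 0.65], [0, 0, -0.6, 0.2, 0.45, -0.95, 0.65], [0, 0, -0.8, 0.28, 0.61, -1, 0.65]]])

```text
t: 23.05
tcp_pos: [0.5011, 0.1522, 0.2135]
tool_rot: [0.087, 0.996, 0.0, 0.001]
force: [0.2, -0.6, -0.1]
finger_gap: 0.351
```

```bash
python3 -c "
from wings import *
s=snapshot('top');s=snapshot('top')
look('8',save='wrist')
print(status.sense()['qd'].round(3))"
```

```text
tcp [0.5011 0.1527 0.2131] yaw 2.9642 q6 -1.31 t 23.15
wrist
   1897 [0.4666 0.2014] [13.1 58. ] ang -0.104 z 0.1177
   1650 [0.4703 0.0922] [13.9 57.8] ang -0.824 z 0.1178
   1978 [0.5331 0.1492] [14.1 70.2] ang 0.034 z 0.1209
   248 [0.5777 0.2196] [ 6.9 14.3] ang -0.904 z 0.1147
   220 [0.6004 0.1004] [ 6.4 22.1] ang -0.093 z 0.1172
  plate 32938 (array([0.532704  , 0.14939836], dtype=float32), array([170.8391571 , 203.76124573]), np.float32(0.02690959)) [ 0.0007 -0.0038  0.0821]
top
   142 [0.6021 0.0962] [11.9 58.2] ang -0.002 z 0.1157
   161 [0.4719 0.091 ] [12.3 57.3] ang -0.825 z 0.1155
   111 [0.4579 0.2023] [13.3 37.4] ang -0.113 z 0.1155
  plate 2839 (array([0.5351548, 0.1480521], dtype=float32), array([168.27119446, 209.09640503]), np.float32(0.020421624)) [-0.0009  0.0004  0.0797]
scene
   108 [0.4703 0.1995] [15.5 58.7] ang -0.054 z 0.1147
   84 [0.4724 0.0904] [11.8 60.4] ang -0.821 z 0.1151
   187 [0.538  0.1463] [15.9 70.7] ang 0.034 z 0.1177
   145 [0.6025 0.0944] [16.1 59.9] ang 0.019 z 0.1149
  plate 2671 (array([0.5363102 , 0.14607581], dtype=float32), array([167.17593384, 212.00627136]), np.float32(0.03362167)) [-0.007   0.0081  0.0803]
[-0.01   0.002  0.007  0.002 -0.001 -0.008]
```

View pics/wrist8.png

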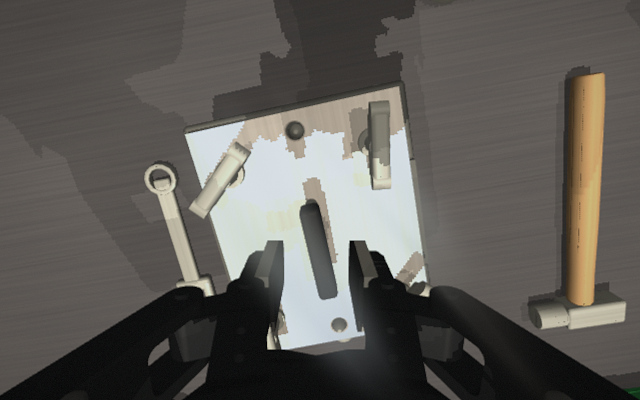

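The wrist view shows S3 now turned (at (220,180), -.824), the studs still through the holes, and the cover shifted about 1 mm within clearance. I update the screw positions and continue with S2 then S4.

```bash
sed -i 's/^S=.*/S={1:(.5971,.2059),2:(.4672,.2016),3:(.4709,.0917),4:(.6008,.0960)}/; s/f(a,1),f(a,op),f(a,op)/f(a,1),f(a,op),f(a,op)/' seq.py
cat >> seq.py <<'E'
def first(state,j,yawg,turn,op=.65):
    a=np.array(state); b=np.array([*S[j],max(ZG,a[2]-.1),yawg]); h=b.copy(); h[2]=a[2]
    W=[a+(h-a)*k/4 for k in (1,2,3,4)]+[h+(b-h)*k/3 for k in (1,2,3)]+[b]
    st=emit(a,[(*w,op) for w in W])
    return emit(st,[(*st,1)]*3+[(*st[:3],st[3]-turn*k/5,1) for k in (1,2,3,4,5)])
E
python3 - <<'E'
from seq import *
st=np.array([.5011,.1527,.2131,2.9642])
st=first(st,2,np.pi-.104,.785); print(st.round(4))
st=go(st,4,np.pi-.002,.785); print(st.round(4))
E
```

```text
[[0, 0, -0.02, 0.105, 0.105, 0, 0.65], [0, 0, -0.05, 0.21, 0.211, 0, 0.65], [0, 0, -0.07, 0.315, 0.316, 0, 0.65], [0, 0, -0.09, 0.42, 0.422, 0, 0.65], [0, 0, -0.09, 0.42, 0.422, 0.33, 0.65], [0, 0, -0.09, 0.42, 0.422, 0.67, 0.65], [0, 0, -0.09, 0.42, 0.422, 1, 0.65], [0, 0, -0.09, 0.42, 0.422, 1, 0.65]]
[[0, 0, 0, 0, 0, 0, 1.0], [0, 0, 0, 0, 0, 0, 1.0], [0, 0, 0, 0, 0, 0, 1.0], [0, 0, 0.2, 0, 0, 0, 1.0], [0, 0, 0.4, 0, 0, 0, 1.0], [0, 0, 0.6, 0, 0, 0, 1.0], [0, 0, 0.8, 0, 0, 0, 1.0], [0, 0, 1, 0, 0, 0, 1.0]]
[0.4672 0.2016 0.1131 2.2495]
[[0, 0, 0, 0, 0, 0, 1.0], [0, 0, 0, 0, 0, 0, 0.65], [0, 0, 0, 0, 0, 0, 0.65], [0, 0, 0, 0, 0, -0.26, 0.65], [0, 0, 0, 0, 0, -0.52, 0.65], [0, 0, -0.16, -0.237, 0.054, -0.52, 0.65], [0, 0, -0.32, -0.475, 0.108, -0.52, 0.65], [0, 0, -0.49, -0.712, 0.161, -0.52, 0.65]]
[[0, 0, -0.16, -0.24, -0.039, 0, 0.65], [0, 0, -0.32, -0.48, -0.078, 0, 0.65], [0, 0, -0.48, -0.72, -0.117, 0, 0.65], [0, 0, -0.64, -0.961, -0.156, 0, 0.65], [0, 0, -0.64, -0.961, -0.156, 0.27, 0.65], [0, 0, -0.64, -0.961, -0.156, 0.53, 0.65], [0, 0, -0.64, -0.961, -0.156, 0.53, 0.65], [0, 0, -0.64, -0.961, -0.156, 0.53, 0.65]]
[[0, 0, 0, 0, 0, 0, 1.0], [0, 0, 0, 0, 0, 0, 1.0], [0, 0, 0, 0, 0, 0, 1.0], [0, 0, 0.2, 0, 0, 0, 1.0], [0, 0, 0.4, 0, 0, 0, 1.0], [0, 0, 0.6, 0, 0, 0, 1.0], [0, 0, 0.8, 0, 0, 0, 1.0], [0, 0, 1, 0, 0, 0, 1.0]]
[0.6009 0.096  0.1121 2.3516]
```

Emit:
move_arm(plan=[[[0, 0, -0.02, 0.105, 0.105, 0, 0.65], [0, 0, -0.05, 0.21, 0.211, 0, 0.65], [0, 0, -0.07, 0.315, 0.316, 0, 0.65], [0, 0, -0.09, 0.42, 0.422, 0, 0.65], [0, 0, -0.09, 0.42, 0.422, 0.33, 0.65], [0, 0, -0.09, 0.42, 0.422, 0.67, 0.65], [0, 0, -0.09, 0.42, 0.422, 1, 0.65], [0, 0, -0.09, 0.42, 0.422, 1, 0.65]]])

```text
t: 24.3
tcp_pos: [0.4643, 0.2005, 0.1105]
tool_rot: [0.054, 0.999, -0.001, -0.003]
force: [-0.4, -0.7, 0.9]
finger_gap: 0.347
```

Emit:
move_arm(plan=[[[0, 0, 0, 0, 0, 0, 1], [0, 0, 0, 0, 0, 0, 1], [0, 0, 0, 0, 0, 0, 1], [0, 0, 0.2, 0, 0, 0, 1], [0, 0, 0.4, 0, 0, 0, 1], [0, 0, 0.6, 0, 0, 0, 1], [0, 0, 0.8, 0, 0, 0, 1], [0, 0, 1, 0, 0, 0, 1]]])

```text
t: 25.3
tcp_pos: [0.4668, 0.201, 0.1132]
tool_rot: [0.435, 0.901, 0.001, 0.001]
force: [-0.5, 4.2, -0.6]
finger_gap: 0.144
```

```bash
python3 -c "
from wings import *
look('9',views=('top','scene'))
print(status.sense()['force'])"
```

```text
tcp [0.4668 0.201  0.1132] yaw 2.2421 q6 -0.49 t 25.3
top
   141 [0.6018 0.0962] [11.8 57.9] ang 0.002 z 0.1156
   174 [0.5973 0.2046] [13.7 56.8] ang -0.779 z 0.1154
   220 [0.5344 0.148 ] [13.9 69.1] ang 0.027 z 0.1187
   158 [0.4714 0.0904] [12.5 57.3] ang -0.789 z 0.1156
  plate 4759 (array([0.53492695, 0.14895682], dtype=float32), array([170.07424927, 209.304245  ]), np.float32(0.026057005)) [-0.0015  0.0035  0.0801]
scene
   168 [0.4716 0.1953] [37.1 49.2] ang -1.465 z 0.1166
   86 [0.4732 0.0898] [12.9 59.2] ang -0.793 z 0.1154
   188 [0.5366 0.1457] [16.  70.7] ang 0.068 z 0.1175
   81 [0.5994 0.2029] [10.2 57.2] ang -0.722 z 0.1159
   149 [0.6032 0.0937] [15.8 57.5] ang 0.017 z 0.1148
  plate 2620 (array([0.5377687 , 0.14672427], dtype=float32), array([170.27445984, 209.47003174]), np.float32(0.040690303)) [-0.0072  0.0069  0.0803]
[-1.38093653  4.14940701  1.53000905]
```

Emit:
move_arm(plan=[[[0, 0, 0, 0, 0, 0, 0.65], [0, 0, 0, 0, 0, 0, 0.65], [0, 0, 0, 0, 0, 0, 0.65], [0, 0, 0, 0, 0, -0.26, 0.65], [0, 0, 0, 0, 0, -0.52, 0.65], [0, 0, -0.16, -0.237, 0.054, -0.52, 0.65], [0, 0, -0.32, -0.475, 0.108, -0.52, 0.65], [0, 0, -0.49, -0.712, 0.161, -0.52, 0.65]]])

```text
t: 26.4
tcp_pos: [0.524, 0.1542, 0.1645]
tool_rot: [0.249, 0.968, -0.0, 0.0]
force: [0.6, -0.2, 0.4]
finger_gap: 0.347
```

Emit:
move_arm(plan=[[[0, 0, -0.16, -0.24, -0.039, 0, 0.65], [0, 0, -0.32, -0.48, -0.078, 0, 0.65], [0, 0, -0.48, -0.72, -0.117, 0, 0.65], [0, 0, -0.64, -0.961, -0.156, 0, 0.65], [0, 0, -0.64, -0.961, -0.156, 0.27, 0.65], [0, 0, -0.64, -0.961, -0.156, 0.53, 0.65], [0, 0, -0.64, -0.961, -0.156, 0.53, 0.65], [0, 0, -0.64, -0.961, -0.156, 0.53, 0.65]]])

```text
t: 27.4
tcp_pos: [0.6002, 0.0943, 0.1119]
tool_rot: [0.003, 1.0, -0.0, 0.0]
force: [0.0, 0.1, 0.0]
finger_gap: 0.353
```

```bash
python3 -c "
from wings import *
look('10',views=('top','scene'))
print(status.sense()['force'])"
```

```text
tcp [0.6002 0.0943 0.1119] yaw 3.1352 q6 -1.59 t 27.4
top
  plate 142 (array([0.5340844 , 0.11626181], dtype=float32), array([ 34.26422501, 222.92704773]), np.float32(0.55551064)) [ 0.0141 -0.0073  0.0794]
scene
   86 [0.4735 0.0884] [12.4 57.1] ang -0.824 z 0.1152
   84 [0.5993 0.2018] [12.1 57.8] ang -0.724 z 0.1162
   258 [0.6043 0.0915] [49.  49.7] ang 0.816 z 0.1163
  plate 1801 (array([0.53722394, 0.14472143], dtype=float32), array([167.81356812, 210.14970398]), np.float32(0.036559463)) [-0.0085  0.0081  0.0802]
[0.0929954  0.16519987 0.73638499]
```

Emit:
move_arm(plan=[[[0, 0, 0, -0.006, 0.016, 0, 0.65], [0, 0, 0, -0.006, 0.016, 0, 1], [0, 0, 0, -0.006, 0.016, 0, 1], [0, 0, 0.2, -0.006, 0.016, 0, 1], [0, 0, 0.4, -0.006, 0.016, 0, 1], [0, 0, 0.6, -0.006, 0.016, 0, 1], [0, 0, 0.8, -0.006, 0.016, 0, 1], [0, 0, 1, -0.006, 0.016, 0, 1]]])

```text
t: 28.5
tcp_pos: [0.6009, 0.0963, 0.1122]
tool_rot: [0.388, 0.922, 0.0, 0.001]
force: [-0.3, 1.1, 5.0]
finger_gap: 0.143
```

```bash
python3 -c "
from wings import *
look('11',views=('top','scene'))
print(status.sense()['force'])"
```

```text
tcp [0.6009 0.0963 0.1122] yaw 2.3447 q6 -0.8 t 28.5
top
  plate 241 (array([0.5343956 , 0.11643216], dtype=float32), array([ 38.13635635, 223.599823  ]), np.float32(0.5549582)) [0.0033 0.0075 0.0798]
scene
   86 [0.4735 0.0892] [12.4 58. ] ang -0.809 z 0.1155
   82 [0.601  0.2015] [12.  60.3] ang -0.762 z 0.1156
   208 [0.6049 0.0933] [40.8 46.9] ang -0.085 z 0.1165
  plate 1889 (array([0.5385568 , 0.14681387], dtype=float32), array([168.87205505, 210.31135559]), np.float32(0.036482215)) [-0.0108  0.0095  0.0804]
[-0.17951323  1.49974705  5.81947235]
```

Emit:
move_arm(plan=[[[0, 0, 0, 0, 0, 0, 0.65], [0, 0, 0, 0, 0, 0, 0.65], [0, 0, 0, 0, 0, 0, 0.65], [0, 0, 0, 0, 0, -0.3, 0.65], [0, 0, 0, -0.05, 0, -0.6, 0.65], [0, 0, 0, -0.1, 0, -0.9, 0.65], [0, 0, 0, -0.15, 0, -1, 0.65], [0, 0, 0, -0.15, 0, -1, 0.65]]])

```text
t: 29.6
tcp_pos: [0.6113, 0.085, 0.2114]
tool_rot: [0.386, 0.923, 0.0, 0.0]
force: [-0.4, 0.7, -0.1]
finger_gap: 0.347
```

```bash
python3 -c "
from wings import *
snapshot('top')
look('12',save='wrist')"
```

```text
tcp [0.6104 0.0852 0.2104] yaw 2.3494 q6 -0.82 t 29.65
wrist
   2805 [0.4719 0.0911] [14.1 55.7] ang -0.827 z 0.1175
   3091 [0.5336 0.149 ] [14.2 69.8] ang 0.037 z 0.1209
   2706 [0.5961 0.2062] [13.7 57.9] ang -0.756 z 0.1175
   1531 [0.6002 0.0968] [13.6 57. ] ang -0.774 z 0.1179
  plate 41309 (array([0.53455424, 0.15012918], dtype=float32), array([170.57015991, 207.79519653]), np.float32(0.024429798)) [-0.003   0.0012  0.0822]
top
  plate 381 (array([0.5551256 , 0.10317344], dtype=float32), array([ 79.88437653, 244.72470093]), np.float32(0.5938872)) [ 0.0162 -0.0185  0.0785]
scene
   87 [0.4736 0.0887] [12.5 58.3] ang -0.808 z 0.1151
   168 [0.5373 0.1462] [17.  69.4] ang 0.017 z 0.1172
   81 [0.6    0.2024] [10.1 57.9] ang -0.727 z 0.1158
   96 [0.6024 0.0945] [12.4 60.5] ang -0.762 z 0.1158
  plate 2657 (array([0.5382671 , 0.14631715], dtype=float32), array([170.01420593, 208.76191711]), np.float32(0.034951568)) [-0.0077  0.0066  0.0804]
```

View pics/wrist12.png

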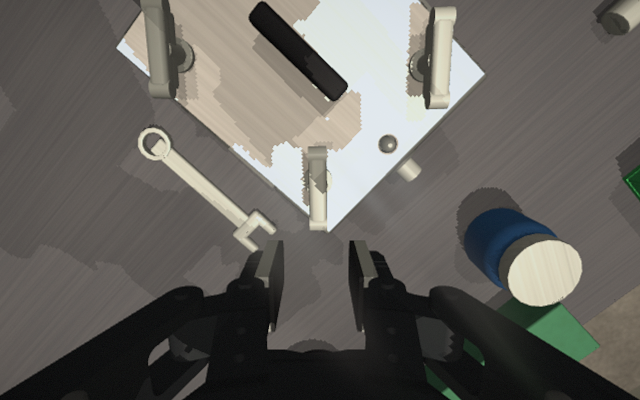

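Pass 1 is done and verified: wings are at about -.76, -.83, -.89 and -.77 rad in world, with the cover at +.034, so q is about .79–.93. S1, S3 and S4 stand at (440,60), (160,50) and (316,190), and the handle and a stud are visible. Pass 2 starts with S1.

Emit:
move_arm(plan=[[[0, 0, -0.01, 0.19, 0.15, 0, 0.65], [0, 0, -0.02, 0.38, 0.3, 0, 0.65], [0, 0, -0.03, 0.57, 0.45, 0, 0.65], [0, 0, -0.04, 0.76, 0.6, 0.03, 0.65], [0, 0, -0.046, 0.952, 0.753, 0.1, 0.65], [0, 0, -0.046, 0.952, 0.753, 0.4, 0.65], [0, 0, -0.046, 0.952, 0.753, 0.7, 0.65], [0, 0, -0.046, 0.952, 0.753, 0.98, 0.65]]])

```text
t: 30.8
tcp_pos: [0.5967, 0.2062, 0.1112]
tool_rot: [0.369, 0.93, -0.001, -0.001]
force: [0.0, -0.1, 0.3]
finger_gap: 0.35
```

```bash
python3 -c "
from wings import *
snapshot('top')
look('13',views=('top','scene'))"
```

```text
tcp [0.5943 0.2056 0.1074] yaw 2.386 q6 -0.66 t 30.85
top
   156 [0.6015 0.0954] [12.9 57.5] ang -0.765 z 0.1155
   220 [0.5346 0.1479] [14.4 69.2] ang 0.042 z 0.1189
   159 [0.4715 0.0905] [12.7 57.3] ang -0.798 z 0.1158
   165 [0.468  0.2002] [13.4 57.4] ang -0.907 z 0.1157
  plate 4564 (array([0.5350047, 0.1479545], dtype=float32), array([168.15687561, 209.41748047]), np.float32(0.017856598)) [0.0017 0.0047 0.0801]
scene
   85 [0.4744 0.0888] [12.  58.6] ang -0.81 z 0.1155
   188 [0.5371 0.1464] [18.1 70.3] ang 0.015 z 0.1172
   95 [0.6038 0.0936] [12.5 60.5] ang -0.779 z 0.116
  plate 2652 (array([0.53619754, 0.14556287], dtype=float32), array([169.0199585 , 210.71406555]), np.float32(0.040096402)) [-0.0071  0.0073  0.0804]
```

Emit:
move_arm(plan=[[[0, 0, 0, 0, 0, 0, 0.65], [0, 0, 0, 0, 0, 0, 1], [0, 0, 0, 0, 0, 0, 1], [0, 0, 0, 0, 0, 0, 1], [0, 0, 0.22, 0, 0, 0, 1], [0, 0, 0.45, 0, 0, 0, 1], [0, 0, 0.68, 0, 0, 0, 1], [0, 0, 0.9, 0, 0, 0, 1]]])

```text
t: 31.95
tcp_pos: [0.5974, 0.2055, 0.1147]
tool_rot: [0.67, 0.743, -0.0, 0.0]
force: [-3.1, -2.8, 7.8]
finger_gap: 0.14
```

```bash
python3 -c "
from station import status,snapshot
from h import *
snapshot('top')
s=status.sense();x=R.from_quat(s['tool_rot']).as_matrix()[:,0];print(s['tcp_pos'],np.arctan2(x[1],x[0]),s['ft_torque'],s['force'],s['tau'][5],s['qd'][5])"
```

```text
[0.59737656 0.20550517 0.11475578] 1.6692336534832501 [-0.41335809  0.48344821 -0.05638096] [-2.18434783 -2.63035115  7.84825331] 0.3035614639520645 -0.2383769462587817
```

Emit:
move_arm(plan=[[[0, 0, 0.06, 0, 0, 0, 1], [0, 0, 0.12, 0, 0, 0, 1], [0, 0, 0.17, 0, 0, 0, 1], [0, 0, 0.22, 0, 0, 0, 1], [0, 0, 0.25, 0, 0, 0, 1], [0, 0, 0.27, 0, 0, 0, 1], [0, 0, 0.27, 0, 0, 0, 1], [0, 0, 0.27, 0, 0, 0, 1]]])

```text
t: 33.0
tcp_pos: [0.5986, 0.2051, 0.1148]
tool_rot: [0.741, 0.671, 0.0, 0.002]
force: [-0.0, -4.3, 5.7]
finger_gap: 0.137
```

```bash
python3 -c "
from station import status,snapshot
from h import *
s=status.sense();x=R.from_quat(s['tool_rot']).as_matrix()[:,0];print(s['tcp_pos'],np.arctan2(x[1],x[0]),s['ft_torque'],s['force'],s['tau'][5],s['qd'][5])
from wings import *
look('14',views=('top','scene'))"
```

```text
[0.59864981 0.20511105 0.11479787] 1.4714997959902159 [-0.53549897  0.25605931  0.92186411] [-0.01758239 -4.26948154  5.73984336] 0.8758676424622536 -0.0012148363830568878
tcp [0.5986 0.2051 0.1148] yaw 1.4715 q6 0.26 t 33.0
top
   158 [0.6002 0.096 ] [12.9 55.7] ang -0.791 z 0.1156
   230 [0.5347 0.1502] [14.4 68.6] ang 0.011 z 0.1185
   158 [0.4706 0.0938] [13.  57.7] ang -0.861 z 0.1158
   155 [0.4701 0.203 ] [12.4 55.6] ang -0.908 z 0.1154
  plate 4731 (array([0.53512645, 0.14786755], dtype=float32), array([167.93666077, 209.90112305]), np.float32(0.016224623)) [0.0024 0.0068 0.08  ]
scene
   90 [0.4731 0.0917] [12.4 58.2] ang -0.858 z 0.1153
   186 [0.5376 0.1474] [17.5 70.6] ang -0.008 z 0.1176
   174 [0.6044 0.2023] [36.3 56.2] ang 0.996 z 0.1169
   96 [0.6027 0.0938] [12.8 56.5] ang -0.801 z 0.1154
  plate 2679 (array([0.5372035 , 0.14607656], dtype=float32), array([169.45915222, 209.44451904]), np.float32(0.02406025)) [-0.0065  0.0107  0.0803]
```

S1 is at its stop: reaction torque 0.92 N m, motion halted. The cover has turned about .025 rad in its stud clearance, so I re-base the positions and go to S3.

Run:
```python
import seq
from seq import *
seq.S.update({3:(.4699,.0952)})
go([.5971,.2059,.112,1.467],3,2.29,.0)
```

```text
[[0, 0, 0, 0, 0, 0, 1.0], [0, 0, 0, 0, 0, 0, 0.65], [0, 0, 0, 0, 0, 0, 0.65], [0, 0, 0, 0, 0, -0.27, 0.65], [0, 0, 0, 0, 0, -0.53, 0.65], [0, 0, -0.15, -0.176, -0.164, -0.53, 0.65], [0, 0, -0.3, -0.352, -0.329, -0.53, 0.65], [0, 0, -0.45, -0.528, -0.493, -0.53, 0.65]]
[[0, 0, -0.15, -0.109, -0.215, 0, 0.65], [0, 0, -0.3, -0.217, -0.43, 0, 0.65], [0, 0, -0.45, -0.325, -0.646, 0, 0.65], [0, 0, -0.6, -0.434, -0.861, 0, 0.65], [0, 0, -0.6, -0.434, -0.861, 0.26, 0.65], [0, 0, -0.6, -0.434, -0.861, 0.53, 0.65], [0, 0, -0.6, -0.434, -0.861, 0.53, 0.65], [0, 0, -0.6, -0.434, -0.861, 0.53, 0.65]]
[[0, 0, 0, 0, 0, 0, 1.0], [0, 0, 0, 0, 0, 0, 1.0], [0, 0, 0, 0, 0, 0, 1.0], [0, 0, 0, 0, 0, 0, 1.0], [0, 0, 0, 0, 0, 0, 1.0], [0, 0, 0, 0, 0, 0, 1.0], [0, 0, 0, 0, 0, 0, 1.0], [0, 0, 0, 0, 0, 0, 1.0]]
```

Emit:
move_arm(plan=[[[0, 0, 0, 0, 0, 0, 0.65], [0, 0, 0, 0, 0, 0, 0.65], [0, 0, 0, 0, 0, 0, 0.65], [0, 0, 0, 0, 0, -0.27, 0.65], [0, 0, 0, 0, 0, -0.53, 0.65], [0, 0, -0.15, -0.176, -0.164, -0.53, 0.65], [0, 0, -0.3, -0.352, -0.329, -0.53, 0.65], [0, 0, -0.45, -0.528, -0.493, -0.53, 0.65]]])

```text
t: 34.1
tcp_pos: [0.5425, 0.1583, 0.1663]
tool_rot: [0.612, 0.791, 0.0, -0.0]
force: [0.7, -0.1, -0.6]
finger_gap: 0.348
```

Emit:
move_arm(plan=[[[0, 0, -0.15, -0.109, -0.215, 0, 0.65], [0, 0, -0.3, -0.217, -0.43, 0, 0.65], [0, 0, -0.45, -0.325, -0.646, 0, 0.65], [0, 0, -0.6, -0.434, -0.861, 0, 0.65], [0, 0, -0.6, -0.434, -0.861, 0.15, 0.65], [0, 0, -0.6, -0.434, -0.861, 0.35, 0.65], [0, 0, -0.6, -0.434, -0.861, 0.53, 0.65], [0, 0, -0.6, -0.434, -0.861, 0.53, 0.65]]])

```text
t: 35.1
tcp_pos: [0.4696, 0.0953, 0.1124]
tool_rot: [0.413, 0.911, -0.0, -0.001]
force: [-0.5, -0.3, 0.7]
finger_gap: 0.35
```

```bash
python3 -c "
from wings import *
snapshot('top')
look('15',views=('top','scene'))"
```

```text
tcp [0.4702 0.0954 0.113 ] yaw 2.2913 q6 -0.75 t 35.15
top
   159 [0.6009 0.0951] [13.2 57.7] ang -0.79 z 0.1155
   154 [0.5987 0.2053] [11.6 57.6] ang -1.569 z 0.1155
   82 [0.5562 0.1491] [11.6 25.3] ang 0.011 z 0.1193
  plate 2533 (array([0.53521603, 0.14952636], dtype=float32), array([169.68389893, 209.03469849]), np.float32(0.016676784)) [0.005  0.0019 0.0796]
scene
   81 [0.4717 0.2011] [12.7 57.9] ang -0.905 z 0.1153
   221 [0.4749 0.0911] [46.8 47.9] ang 1.535 z 0.1165
   186 [0.5367 0.1471] [17.2 70.7] ang -0.019 z 0.1174
   138 [0.6014 0.2034] [15.3 56. ] ang 1.51 z 0.1147
   95 [0.6038 0.0911] [12.9 58.7] ang -0.81 z 0.1161
  plate 2607 (array([0.53841174, 0.14741208], dtype=float32), array([172.01435852, 210.32476807]), np.float32(0.0080525875)) [-0.0066  0.01    0.0803]
```

Emit:
move_arm(plan=[[[0, 0, 0, 0, 0, 0, 1], [0, 0, 0, 0, 0, 0, 1], [0, 0, 0, 0, 0, 0, 1], [0, 0, 0.18, 0, 0, 0, 1], [0, 0, 0.36, 0, 0, 0, 1], [0, 0, 0.54, 0, 0, 0, 1], [0, 0, 0.72, 0, 0, 0, 1], [0, 0, 0.9, 0, 0, 0, 1]]])

```text
t: 36.25
tcp_pos: [0.4702, 0.0947, 0.1142]
tool_rot: [0.704, 0.711, -0.0, 0.0]
force: [-2.4, -3.4, 6.4]
finger_gap: 0.133
```

Emit:
move_arm(plan=[[[0, 0, 0.04, 0, 0, 0, 1], [0, 0, 0.08, 0, 0, 0, 1], [0, 0, 0.12, 0, 0, 0, 1], [0, 0, 0.14, 0, 0, 0, 1], [0, 0, 0.14, 0, 0, 0, 1], [0, 0, 0.14, 0, 0, 0, 1], [0, 0, 0.14, 0, 0, 0, 1], [0, 0, 0.14, 0, 0, 0, 1]]])

```text
t: 37.25
tcp_pos: [0.4702, 0.0947, 0.1142]
tool_rot: [0.739, 0.674, -0.001, 0.001]
force: [-2.1, -3.5, 5.4]
finger_gap: 0.14
```

```bash
cat > chk.py <<'E'
from wings import *
def chk(tag):
    s=status.sense();print("torque",s['ft_torque'].round(3),"force",s['force'].round(1),"tau6",s['tau'][5].round(3),"qd6",s['qd'][5].round(3))
    look(tag,views=('top','scene'))
E
python3 -c "
from chk import *
chk('16')"
```

```text
torque [-0.575  0.417  0.761] force [-2.1 -3.5  5.4] tau6 0.745 qd6 0.001
tcp [0.4702 0.0947 0.1142] yaw 1.4794 q6 0.06 t 37.25
top
   162 [0.6009 0.0952] [12.8 57.7] ang -0.789 z 0.1157
   156 [0.5993 0.2059] [12.6 56.8] ang 1.547 z 0.1155
   81 [0.5563 0.1502] [13.9 25. ] ang 0.008 z 0.1186
  plate 2518 (array([0.5356009 , 0.14933564], dtype=float32), array([169.88323975, 207.97817993]), np.float32(0.024134636)) [0.0064 0.0012 0.0796]
scene
   163 [0.4748 0.0899] [37.4 51.9] ang 0.88 z 0.1155
   186 [0.5358 0.1484] [18.4 71.4] ang 0.041 z 0.1174
   140 [0.6011 0.203 ] [15.6 57.7] ang 1.508 z 0.1152
   97 [0.6026 0.0933] [12.2 56. ] ang -0.801 z 0.1156
  plate 2645 (array([0.5382355 , 0.14750668], dtype=float32), array([170.90419006, 208.69955444]), np.float32(0.017151475)) [-0.0062  0.0102  0.0802]
```

Run:
```python
import seq
from seq import *
seq.S.update({2:(.4687,.2048)})
go([.4699,.0952,.112,1.474],2,2.222,.0)
```

```text
[[0, 0, 0, 0, 0, 0, 1.0], [0, 0, 0, 0, 0, 0, 0.65], [0, 0, 0, 0, 0, 0, 0.65], [0, 0, 0, 0, 0, -0.27, 0.65], [0, 0, 0, 0, 0, -0.53, 0.65], [0, 0, -0.14, 0.156, -0.017, -0.53, 0.65], [0, 0, -0.27, 0.311, -0.034, -0.53, 0.65], [0, 0, -0.41, 0.467, -0.051, -0.53, 0.65]]
[[0, 0, -0.13, 0.153, 0.034, 0, 0.65], [0, 0, -0.27, 0.306, 0.067, 0, 0.65], [0, 0, -0.41, 0.459, 0.1, 0, 0.65], [0, 0, -0.54, 0.612, 0.134, 0, 0.65], [0, 0, -0.54, 0.612, 0.134, 0.26, 0.65], [0, 0, -0.54, 0.612, 0.134, 0.53, 0.65], [0, 0, -0.54, 0.612, 0.134, 0.53, 0.65], [0, 0, -0.54, 0.612, 0.134, 0.53, 0.65]]
[[0, 0, 0, 0, 0, 0, 1.0], [0, 0, 0, 0, 0, 0, 1.0], [0, 0, 0, 0, 0, 0, 1.0], [0, 0, 0, 0, 0, 0, 1.0], [0, 0, 0, 0, 0, 0, 1.0], [0, 0, 0, 0, 0, 0, 1.0], [0, 0, 0, 0, 0, 0, 1.0], [0, 0, 0, 0, 0, 0, 1.0]]
```

Emit:
move_arm(plan=[[[0, 0, 0, 0, 0, 0, 0.65], [0, 0, 0, 0, 0, 0, 0.65], [0, 0, 0, 0, 0, 0, 0.65], [0, 0, 0, 0, 0, -0.27, 0.65], [0, 0, 0, 0, 0, -0.53, 0.65], [0, 0, -0.14, 0.156, -0.017, -0.53, 0.65], [0, 0, -0.27, 0.311, -0.034, -0.53, 0.65], [0, 0, -0.41, 0.467, -0.051, -0.53, 0.65]]])

```text
t: 38.35
tcp_pos: [0.4699, 0.1428, 0.1664]
tool_rot: [0.622, 0.783, 0.0, 0.0]
force: [-0.1, 0.3, 0.3]
finger_gap: 0.352
```

Emit:
move_arm(plan=[[[0, 0, -0.13, 0.153, 0.034, 0, 0.65], [0, 0, -0.27, 0.306, 0.067, 0, 0.65], [0, 0, -0.41, 0.459, 0.1, 0, 0.65], [0, 0, -0.54, 0.612, 0.134, 0, 0.65], [0, 0, -0.54, 0.612, 0.134, 0.15, 0.65], [0, 0, -0.54, 0.612, 0.134, 0.35, 0.65], [0, 0, -0.54, 0.612, 0.134, 0.53, 0.65], [0, 0, -0.54, 0.612, 0.134, 0.53, 0.65]]])

```text
t: 39.35
tcp_pos: [0.4677, 0.204, 0.1113]
tool_rot: [0.445, 0.895, -0.002, -0.002]
force: [-0.7, -0.4, 0.8]
finger_gap: 0.348
```

```bash
python3 -c "
from chk import *
chk('17')"
```

```text
torque [-0.036 -0.014  0.063] force [-0.7 -0.4  0.8] tau6 0.005 qd6 -0.006
tcp [0.4677 0.204  0.1113] yaw 2.2188 q6 -0.46 t 39.35
top
   164 [0.6008 0.0952] [13.3 57.3] ang -0.785 z 0.1158
   156 [0.5991 0.2055] [12.5 58.4] ang 1.525 z 0.1157
   217 [0.5347 0.1485] [12.6 68.6] ang 0.001 z 0.119
   133 [0.4709 0.0941] [13.1 55.4] ang 1.513 z 0.1158
  plate 4845 (array([0.5349484, 0.1490127], dtype=float32), array([169.95585632, 209.3135376 ]), np.float32(0.02634561)) [-0.0006  0.0066  0.0801]
scene
   136 [0.4824 0.206 ] [35.  52.9] ang -0.923 z 0.116
   139 [0.4739 0.0917] [16.7 56.3] ang -1.558 z 0.1144
   187 [0.537  0.1471] [18.7 71. ] ang 0.004 z 0.118
   139 [0.6018 0.2031] [15.8 57.1] ang 1.538 z 0.1148
   97 [0.6017 0.0944] [12.1 59.4] ang -0.807 z 0.1156
  plate 2632 (array([0.5371117 , 0.14688551], dtype=float32), array([169.28497314, 211.0227356 ]), np.float32(0.034223318)) [-0.0074  0.0104  0.0804]
```

Emit:
move_arm(plan=[[[0, 0, 0, 0, 0, 0, 1], [0, 0, 0, 0, 0, 0, 1], [0, 0, 0, 0, 0, 0, 1], [0, 0, 0.17, 0, 0, 0, 1], [0, 0, 0.34, 0, 0, 0, 1], [0, 0, 0.51, 0, 0, 0, 1], [0, 0, 0.68, 0, 0, 0, 1], [0, 0, 0.85, 0, 0, 0, 1]]])

```text
t: 40.45
tcp_pos: [0.4691, 0.2045, 0.1139]
tool_rot: [0.715, 0.7, -0.0, 0.0]
force: [-1.4, -3.7, 4.1]
finger_gap: 0.133
```

Emit:
move_arm(plan=[[[0, 0, 0.04, 0, 0, 0, 1], [0, 0, 0.08, 0, 0, 0, 1], [0, 0, 0.11, 0, 0, 0, 1], [0, 0, 0.11, 0, 0, 0, 1], [0, 0, 0.11, 0, 0, 0, 1], [0, 0, 0.11, 0, 0, 0, 1], [0, 0, 0.11, 0, 0, 0, 1], [0, 0, 0.11, 0, 0, 0, 1]]])

```text
t: 41.45
tcp_pos: [0.4693, 0.2045, 0.1139]
tool_rot: [0.741, 0.672, -0.0, 0.001]
force: [-0.9, -4.4, 5.7]
finger_gap: 0.142
```

```bash
python3 -c "
from chk import *
chk('18')
import seq
from seq import *
seq.S.update({4:(.5997,.0968)})
go([.4687,.2048,.112,2.222-.96*np.pi/4],4,np.pi-.80,.0)
"
```

```text
torque [-0.695  0.218  0.699] force [-0.9 -4.4  5.7] tau6 0.683 qd6 0.001
tcp [0.4693 0.2045 0.1139] yaw 1.4726 q6 0.29 t 41.45
top
   160 [0.6002 0.0946] [12.2 57.4] ang -0.814 z 0.1155
   159 [0.6002 0.204 ] [13.8 56.7] ang 1.564 z 0.1157
   219 [0.5346 0.1483] [12.8 68.6] ang 0.006 z 0.1186
   144 [0.471  0.0941] [13.4 55.3] ang 1.522 z 0.1161
  plate 4941 (array([0.53506505, 0.14895457], dtype=float32), array([169.98060608, 209.25105286]), np.float32(0.027448177)) [0.0006 0.005  0.08  ]
scene
   153 [0.4751 0.2017] [33.3 56. ] ang 1.089 z 0.1164
   140 [0.4715 0.0916] [15.2 58.3] ang 1.556 z 0.1147
   187 [0.5369 0.1477] [19.3 70.6] ang 0.006 z 0.1178
   142 [0.5995 0.2026] [18.9 56.9] ang -1.535 z 0.1147
   96 [0.6031 0.0913] [12.8 57.7] ang -0.801 z 0.1157
  plate 2627 (array([0.536773  , 0.14759693], dtype=float32), array([170.75468445, 209.19613647]), np.float32(0.023802876)) [-0.0068  0.0098  0.0803]
[[0, 0, 0, 0, 0, 0, 1.0], [0, 0, 0, 0, 0, 0, 0.65], [0, 0, 0, 0, 0, 0, 0.65], [0, 0, 0, 0, 0, -0.27, 0.65], [0, 0, 0, 0, 0, -0.53, 0.65], [0, 0, -0.16, -0.134, 0.202, -0.53, 0.65], [0, 0, -0.32, -0.269, 0.404, -0.53, 0.65], [0, 0, -0.48, -0.403, 0.606, -0.53, 0.65]]
[[0, 0, -0.16, -0.199, 0.138, 0, 0.65], [0, 0, -0.31, -0.398, 0.277, 0, 0.65], [0, 0, -0.47, -0.597, 0.415, 0, 0.65], [0, 0, -0.63, -0.797, 0.554, 0, 0.65], [0, 0, -0.63, -0.797, 0.554, 0.26, 0.65], [0, 0, -0.63, -0.797, 0.554, 0.53, 0.65], [0, 0, -0.63, -0.797, 0.554, 0.53, 0.65], [0, 0, -0.63, -0.797, 0.554, 0.53, 0.65]]
[[0, 0, 0, 0, 0, 0, 1.0], [0, 0, 0, 0, 0, 0, 1.0], [0, 0, 0, 0, 0, 0, 1.0], [0, 0, 0, 0, 0, 0, 1.0], [0, 0, 0, 0, 0, 0, 1.0], [0, 0, 0, 0, 0, 0, 1.0], [0, 0, 0, 0, 0, 0, 1.0], [0, 0, 0, 0, 0, 0, 1.0]]
```

Emit:
move_arm(plan=[[[0, 0, 0, 0, 0, 0, 0.65], [0, 0, 0, 0, 0, 0, 0.65], [0, 0, 0, 0, 0, 0, 0.65], [0, 0, 0, 0, 0, -0.27, 0.65], [0, 0, 0, 0, 0, -0.53, 0.65], [0, 0, -0.16, -0.134, 0.202, -0.53, 0.65], [0, 0, -0.32, -0.269, 0.404, -0.53, 0.65], [0, 0, -0.48, -0.403, 0.606, -0.53, 0.65]]])

```text
t: 42.55
tcp_pos: [0.5258, 0.1583, 0.1664]
tool_rot: [0.603, 0.798, 0.0, 0.0]
force: [-0.5, 0.1, 0.6]
finger_gap: 0.349
```

Emit:
move_arm(plan=[[[0, 0, -0.16, -0.199, 0.138, 0, 0.65], [0, 0, -0.31, -0.398, 0.277, 0, 0.65], [0, 0, -0.47, -0.597, 0.415, 0, 0.65], [0, 0, -0.63, -0.797, 0.554, 0, 0.65], [0, 0, -0.63, -0.797, 0.554, 0.15, 0.65], [0, 0, -0.63, -0.797, 0.554, 0.35, 0.65], [0, 0, -0.63, -0.797, 0.554, 0.53, 0.65], [0, 0, -0.63, -0.797, 0.554, 0.53, 0.65]]])

```text
t: 43.55
tcp_pos: [0.5979, 0.0973, 0.111]
tool_rot: [0.391, 0.92, -0.001, -0.003]
force: [-0.9, 0.7, 0.2]
finger_gap: 0.352
```

```bash
python3 -c "
from chk import *
chk('19')"
```

```text
torque [ 0.045  0.053 -0.019] force [-0.9  0.7  0.2] tau6 0.008 qd6 -0.005
tcp [0.5979 0.0973 0.111 ] yaw 2.3382 q6 -0.79 t 43.55
top
  plate 223 (array([0.5329641 , 0.11627094], dtype=float32), array([ 37.37693787, 221.19415283]), np.float32(0.5409869)) [-0.0281  0.0667  0.081 ]
scene
   111 [0.4725 0.0866] [16.8 48.3] ang 1.524 z 0.1149
   132 [0.602  0.2022] [14.1 58.6] ang -1.564 z 0.1148
   97 [0.6031 0.0913] [12.6 58.6] ang -0.809 z 0.1158
  plate 1844 (array([0.53633827, 0.14568359], dtype=float32), array([167.52435303, 211.80656433]), np.float32(0.035336614)) [-0.008   0.0096  0.0803]
```

Emit:
move_arm(plan=[[[0, 0, 0, -0.008, -0.008, 0, 0.7], [0, 0, 0, -0.008, -0.008, 0, 1], [0, 0, 0, -0.008, -0.008, 0, 1], [0, 0, 0, -0.008, -0.008, 0, 1], [0, 0, 0.22, -0.008, -0.008, 0, 1], [0, 0, 0.44, -0.008, -0.008, 0, 1], [0, 0, 0.66, -0.008, -0.008, 0, 1], [0, 0, 0.88, -0.008, -0.008, 0, 1]]])

```text
t: 44.65
tcp_pos: [0.6003, 0.0954, 0.1142]
tool_rot: [0.681, 0.732, 0.0, 0.0]
force: [-2.0, -1.4, 5.9]
finger_gap: 0.138
```

Emit:
move_arm(plan=[[[0, 0, 0.07, 0, 0, 0, 1], [0, 0, 0.14, 0, 0, 0, 1], [0, 0, 0.19, 0, 0, 0, 1], [0, 0, 0.22, 0, 0, 0, 1], [0, 0, 0.22, 0, 0, 0, 1], [0, 0, 0.22, 0, 0, 0, 1], [0, 0, 0.22, 0, 0, 0, 1], [0, 0, 0.22, 0, 0, 0, 1]]])

```text
t: 45.65
tcp_pos: [0.6003, 0.0954, 0.1143]
tool_rot: [0.739, 0.674, -0.0, 0.001]
force: [-1.4, -1.1, 5.7]
finger_gap: 0.14
```

```bash
python3 -c "
from chk import *
chk('20')"
```

```text
torque [-0.091  0.24   0.702] force [-1.4 -1.1  5.7] tau6 0.704 qd6 -0.0
tcp [0.6003 0.0954 0.1143] yaw 1.4782 q6 0.07 t 45.65
top
  plate 220 (array([0.5346613 , 0.11549852], dtype=float32), array([ 37.67465973, 223.30137634]), np.float32(0.5446855)) [0.0053 0.0177 0.0796]
scene
   135 [0.4724 0.0927] [16.8 58.3] ang 1.545 z 0.1146
   140 [0.602  0.2025] [14.4 56.6] ang 1.51 z 0.1146
   178 [0.605  0.0913] [39.2 49.9] ang 0.82 z 0.1162
  plate 1985 (array([0.5374747 , 0.14605722], dtype=float32), array([169.54632568, 209.77630615]), np.float32(0.022548556)) [-0.0069  0.0118  0.0803]
```

Emit:
move_arm(plan=[[[0, 0, 0, 0, 0, 0, 0.65], [0, 0, 0, 0, 0, 0, 0.65], [0, 0, 0, 0, 0, 0, 0.65], [0, 0, 0, 0, 0, -0.3, 0.65], [0, 0, 0, -0.05, -0.1, -0.6, 0.65], [0, 0, 0, -0.2, -0.3, -0.85, 0.65], [0, 0, 0, -0.35, -0.45, -1, 0.65], [0, 0, 0, -0.5, -0.6, -1, 0.65]]])

```text
t: 46.75
tcp_pos: [0.5359, 0.0512, 0.2147]
tool_rot: [0.74, 0.672, 0.001, 0.001]
force: [-0.6, -1.0, 0.4]
finger_gap: 0.355
```

Emit:
move_arm(plan=[[[0, 0, 0, 0, 0, -0.1, 0.65], [0, 0, 0, 0, 0, -0.2, 0.65], [0, 0, 0, 0, 0, -0.3, 0.65], [0, 0, 0, 0, 0, -0.4, 0.65], [0, 0, 0, 0, 0, -0.5, 0.65], [0, 0, 0, 0, 0, -0.5, 0.65], [0, 0, 0, 0, 0, -0.5, 0.65], [0, 0, 0, 0, 0, -0.5, 0.65]]])

```text
t: 47.75
tcp_pos: [0.5352, 0.0516, 0.2628]
tool_rot: [0.74, 0.672, -0.0, -0.0]
force: [0.5, 0.7, 0.2]
finger_gap: 0.353
```

```bash
python3 -c "
from wings import *
look('21',save='wrist')"
```

```text
tcp [0.5352 0.0516 0.2628] yaw 1.4746 q6 -0.02 t 47.75
wrist
   806 [0.4687 0.1889] [12.7 26.1] ang 1.551 z 0.1174
   353 [0.5983 0.1837] [12.5 12.5] ang 1.544 z 0.1172
   2006 [0.5344 0.1508] [14.2 70. ] ang 0.01 z 0.1208
   1368 [0.5996 0.0967] [13.4 57.6] ang 1.545 z 0.1177
   1340 [0.4705 0.0953] [13.1 57.7] ang 1.553 z 0.1176
  plate 33423 (array([0.53411746, 0.14147177], dtype=float32), array([152.68913269, 209.75003052]), np.float32(0.020210266)) [-0.0005  0.0032  0.0821]
top
   91 [0.5999 0.2169] [12.2 33.8] ang 1.472 z 0.1156
   174 [0.5311 0.1482] [11.9 61.4] ang -0.0 z 0.119
   126 [0.4719 0.0941] [11.3 55.3] ang 1.549 z 0.1163
  plate 1466 (array([0.55172205, 0.15120253], dtype=float32), array([168.71224976, 169.77911377]), np.float32(-0.020795226)) [ 0.0009 -0.0101  0.0801]
scene
   125 [0.4714 0.2035] [17.1 61.2] ang 1.554 z 0.1148
   139 [0.4722 0.092 ] [17.6 59.3] ang 1.515 z 0.1145
   189 [0.5367 0.1469] [16.2 74.8] ang 0.017 z 0.1177
   137 [0.6008 0.2021] [15.9 56.1] ang -1.555 z 0.1152
   159 [0.6028 0.0941] [13.7 58.8] ang 1.538 z 0.1149
  plate 2523 (array([0.537835  , 0.14680894], dtype=float32), array([168.2671051 , 209.84837341]), np.float32(0.035211682)) [-0.0079  0.0082  0.0805]
```

View pics/wrist21.png

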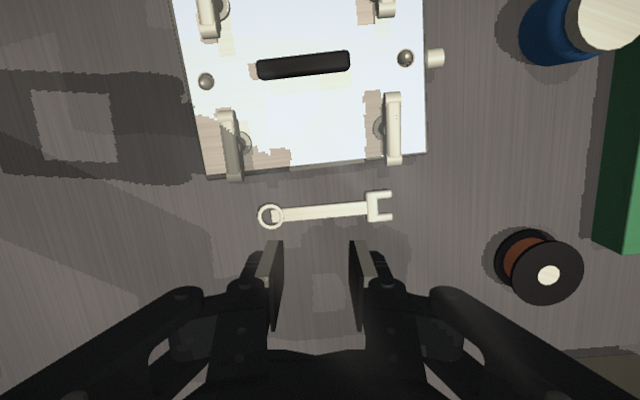

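All four wings lie at -1.589 to -1.598 rad with the cover at about +.01, so q is about 1.60, the stop. Both studs show through at (206,81) and (405,58), the plate is level at housing top +6 mm, the wrench, tin and spool in view are in place, and the gripper is clear. I hand in.

```bash
python3 -c "
from station import manip; print(manip.sign_off())"
```

```text
the job is handed in; nothing more can be done
None
```

The cover is on the housing with both studs through its holes, and all four screws are at their stops. I handed the job in at about 48 s, with the gripper open and about 17 cm clear of the cover.

**Tightening:** I used the order (+,+), (−,−), (−,+), (+,−) in world axes for both passes, so each screw was followed by its diagonal opposite. In the first pass each screw turned about 0.74–0.79 rad. In the second I turned each one until it stopped against a 0.7–0.9 N m reaction.

**Last checks:**
- **Screws:** the final wrist view puts all four at about 1.60 rad. Only part of the (+,+) and (−,+) wings was in that view, but the scene camera agrees to within a few hundredths of a radian.
- **Cover:** its plane is level to within about 0.3 mm across the plate and 6 mm above the housing top. Both stud tips are visible.
- **Other parts:** I never touched any of them. The wrench, tin and spool were in the last view and looked in place. I did not measure their positions or check the hammer, screwdriver, bearing and socket again at the end.

**What went less well:**
- **First screw, first pass:** it turned about 0.74 rad instead of 0.785, because I asked for more turn per row than the controller allows.
- **Second screw, first pass:** that same shortfall put my grip on it about 5 mm off centre. The side force stayed under 10 N. I re-measured before going on.
- **Cover shift:** it moved 1–2 mm and about 0.03 rad within the stud clearance while I tightened. It stayed seated.
- **Camera disagreement:** the cameras differed from each other by 1–3 mm throughout.

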